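# Turn the pipette nose-down by way of the spring clip

## Robot

A 6-joint arm with a two-finger parallel gripper is mounted at the origin on the work surface. World frame = base frame: x ahead of the robot, y to its left, z up, the work surface at z = 0. Lengths are in m, angles in rad, forces in N, time in s.
With the tool pointing down it reaches from about 0.275 to 1 m from the base axis. Payload 8.4 kg.
Tool frame: the origin (TCP) lies at the very end of the fingers, on their centre line; the grasp point (between the pads) lies env.hold_point_z behind it (env.hold_point_z is the distance from the TCP to the grasp point, in m); z points along the fingers, x is the direction in which the jaws open and shut, and the axes are right-handed (so a half turn about z gives the same grasp; the last joint's range is limited). The gripper opens to 85 mm and grips with 20 to 120 N. Pads are 22 mm wide; open, the fingers measure 114 mm over their backs; the gripper's body (76 mm by 85 mm) begins 54 mm behind the grasp point. The pads swing forward as they close: fully open they stand 13 mm farther back than shut.
Start: joints at [1.127, 0.353, 1.633, -0, 1.155, -0.002], TCP at [0.267, 0.565, 0.231] pointing down, gripper open.
Joint ranges: [-2.63, 2.63], [-0.92, 2.1], [0.06, 2.66], [-1.3, 4.44], [0, 2.69], [-3.02, 3.02]. Speed limits (rad/s): [2.22, 2.22, 2.79, 3.14, 3.14, 3.14].

## Interface

Orientations are given as a rotation vector (axis times angle).
In Python, from plant import env gives the robot as it stands.
- The arm moves only by the tool move_arm, never from a script. Its argument "deltas" is a list of rows, each a list of 7 numbers: the shift along the tool's x, y, z in cm, then the turn, a rotation vector about the tool's x, y, z in degrees, then the closure, from -1 (fully open) to 1 (shut). A call has 1 to 20 rows; each row shifts and turns the commanded pose from where the row before left it, along the tool's axes as they then stand; what a row does not reach is not made up. A row lasts 1/10 s, in which the tool goes at most 50 mm and 8.59 degrees, less where a joint would pass 70% of its speed; a pose out of reach is approached as far as the arm can. A call is refused whole if a number of a shift passes 5 or a number of a turn 8.59, either way. A call with a gripper value outside its range is refused whole. The fingers move at their own pace and stop on an object; "squeeze" is the grip in N (left out, the last holds). Time passes only in rows, so rows that do not move let the fingers close. It gives the time, the measured TCP pose, the force and the opening at its end, in the units of the state.
- env.get_obs(): the state, without advancing time (a new reading comes with each control period).
- env.camera(name): name is "scene" or "top" or "wrist"; returns (picture, depth): 400x640x3 uint8, blue, green, red; 400x640 float32, m along the optical axis (not along the pixel's ray), 0 where there is no reading.
- env.camera_params(name): a dict with "intrinsics" (3x3 intrinsics, pixels), "extrinsics" (4x4, takes a point from world to camera coordinates). Camera axes: x right, y down, z forward; pixel columns grow to the right and rows downward; lengths in m; the calibration is good to about 2 mm. A picture is of the moment at which its call begins: read the wrist's pose just before it. camera_params takes no time and is no camera call; for the wrist camera it gives the pose at the moment of the call.
- env.close_job(): hands the job in, once; it reports no verdict.
The state is a dict: "time_s": time; "qpos": joint angles; "qvel": joint speeds; "joint_efforts": joint torques, N m; "tcp_pos": TCP position; "tcp_rot": TCP orientation; "wrist_force": force on the tool from outside, world axes, zero at the start; "wrist_torque": the same for the moment, N m; "grip_width": opening from 0.0 (shut) to 1.0 (fully open).
Only numpy, scipy, OpenCV 4.12 (cv2) and the standard library are available. Lean on these libraries where they do the work, as an engineer would, in place of code of your own. Each camera call takes 0.05 s, during which the arm holds its last target.

## Task

The pipette was left to dry nose up in the yellow slanted rest. Turn it over: take it out, snap its waist level into the spring roller clip and let go, take it again by the handle and lay it nose down in the blue slanted rest, nose on the foot. Never let the pipette touch the bench, and leave the other things on the bench where they are.

Things in the scene. Friction and masses are not known exactly. Their poses are not given: they have to be found in the camera images.
- pipette: Pipette, 200 mm, about 130 g. Origin: centre of its round steel waist (x -17..17, diameter 18). +x to the nose, +z to the finger-hook side. Grey flat grip x 16..66, 20 wide in y, z -10..10. White flat handle x -88..-16, 26 wide, z -10..14; hook on it x -88..-78 up to z 24. Both undersides lie at z -10. Starts in the yellow rest, nose up, knob on the foot, +z out to the open side.
- pipette_nose (a point): End of the pipette's blue cone nose (x 66..100, diameter 15 down to 8), on the axis, 100 mm from the pipette's origin along its +x.
- pipette_knob (a point): End of the pipette's red knob (x -100..-88, diameter 16), on the axis, 100 mm from the pipette's origin along its -x.
- drying_rest: Yellow slanted rest, fixed, base 130 x 84 mm; origin at the centre of its underside. The pipette lies along a line in its x-z plane rising at 60 degrees towards its +x; open side to its -x (the robot). A fin 12 mm wide, 10 mm under the line, carries the underside up to 150 mm from the foot; cheeks 33 mm apart, 6 to 62 mm up the slope, end 4 mm above the line.
- working_rest: Blue slanted rest, fixed, empty; same shape and axes as the yellow one (line rising at 60 degrees to its +x, 12 mm fin 10 mm under it, open to its -x), but cheeks 28 mm apart. The pipette belongs here nose down, underside (-z) on the fin, hook side out.
- working_rest_foot (a point): Where the blue rest's line meets its foot plate, 34 mm above the bench; the plate rises 10 mm above the line. The nose end belongs here.
- working_rest_top (a point): Point on the blue rest's line 200 mm up the slope from the foot, 207 mm above the bench: the knob end belongs here.
- clip: Spring roller clip, fixed, base 100 x 110 mm; origin at the centre of its underside. A part lies in it level along its own x, either way round. Two orange sprung jaws, 22 mm wide along x, 40 mm apart over their backs, top 136 mm above the bench, carry rollers 10 mm apart at 128 mm height. Mouth upward: the waist goes straight down between the rollers (5 to 10 N, snaps) and comes out straight up.
- clip_seat (a point): Where the pipette's origin lies when held in the clip: 120 mm above the bench, over the clip's origin. A black saddle below (60 mm along x, 12 wide, top at 110 mm) carries the flat undersides of grip and handle.
- table: Dark bench top, surface at z = 0.
- well_rack: Pale yellow well rack 84 x 126 x 28 mm, loose; origin at the centre of its underside. Bystander.
- tip_box_blue: White tip box with blue lid 80 x 118 x 62 mm, loose; origin at the centre of its underside. Bystander.
- tip_box_orange: White tip box with orange lid 80 x 118 x 62 mm, loose; origin at the centre of its underside. Bystander.
- reagent_bottle: Amber bottle, diameter 68, height 140 mm, loose; origin at the centre of its underside. Bystander.
- beaker: Glass beaker, diameter 72, height 85 mm, loose; origin at the centre of its underside. Bystander.
- pcr_rack: Green tube rack 80 x 120 x 25 mm, loose; origin at the centre of its underside. Bystander.
- timer: White bench timer 60 x 70 x 20 mm, loose; origin at the centre of its underside. Bystander.
Things that resemble listed ones, but are neither listed nor needed, are in the scene too. There is more than one size of the clip; the job needs the smallest.

How it is judged:
On the way, in this order (a step that is already met when the one before it is completed fails the run):
1. the pipette is held level in the clip with its waist seated, and the robot has let go of it (horizontal distance between pipette and clip_seat below 0.009 m and z of pipette in the frame of clip_seat between -0.005 and 0.004 m and angle between pipette's own x axis and vertical between 1.47 and 1.67 rad and contact force between the fingers and pipette below 0.05 N and linear speed of pipette below 0.02 m/s), for 0.2 s.
2. the pipette is lifted clear of the clip, gripped by its handle half (distance between pipette and clip_seat above 0.025 m and contact force between the fingers and pipette above 0.5 N and x of the grasp point in the frame of pipette below -0.014 m and height (world z) of pipette above 0.135 m), for 0.2 s.
At the end, for the whole second after the job is handed in: The pipette lies at rest in the blue rest, nose down: its nose end within 12 mm of the foot point and its knob end within 20 mm of the top point, carried by the rest and let go (distance between pipette_nose and working_rest_foot below 0.012 m and distance between pipette_knob and working_rest_top below 0.02 m and contact force between pipette and working_rest above 0.2 N and linear speed of pipette below 0.02 m/s); the robot touches nothing.
It fails at once if the pipette touches the bench (contact force between pipette and table above 0.3 N).
It fails at once if a bystander is shoved more than 30 mm (distance of any of well_rack, tip_box_blue, tip_box_orange, reagent_bottle, beaker, pcr_rack, timer from where it was at the start of the episode above 0.03 m).
It also fails if it takes over 61 s, if anything falls off the work surface, if the arm or the gripper's body presses on something with over 40 N, if the wrist force passes 120 N, or if a joint passes its speed limit or range.

## Working session

There is one attempt and no reset: what is moved stays moved. The work goes in short steps, Python scripts to look and compute and a tool call to move; the robot and the scene stay as the last step left them, time stands still between calls to the robot, and variables do not carry over. Pictures are saved under pics/ and viewed, and the job is handed in when it is done.

Besides the shell and the picture viewer there is one more tool, called after "Request:" as name([rows], argument=value, ...), one row to a line, values as JSON. move_arm: Moves the arm, as the interface text tells. Its arguments: {"type":"object","properties":{"deltas":{"type":"array","items":{"type":"array","items":{"type":"number"}}},"squeeze":{"type":"number"}},"required":["deltas"]}

```bash
mkdir -p pics; ls
python3 - <<'E'
from plant import env
import cv2,numpy as np,pickle
o=env.get_obs();print(o,env.hold_point_z)
for n in ["scene","top","wrist"]:
    p=env.camera_params(n)
    im,d=env.camera(n)
    cv2.imwrite(f"pics/{n}0.png",im);np.save(f"{n}0.npy",d)
    pickle.dump(p,open(f"{n}0.pkl","wb"))
    print(n,p)
E
```

```text
pics
{'time_s': 0.0, 'qpos': array([ 1.12658624e+00,  3.53643992e-01,  1.63415961e+00,  1.22731246e-05,
        1.15520708e+00, -2.37617755e-03]), 'qvel': array([ 0.00166977, -0.00140252, -0.00026962, -0.0006169 ,  0.00041587,
        0.00315689]), 'joint_efforts': array([-2.67059058e-04, -6.05249262e+01, -3.42072558e+01,  1.66301502e-04,
        9.54309973e-03,  5.34211915e-05]), 'tcp_pos': array([0.2670197 , 0.564543  , 0.23055338]), 'tcp_rot': array([ 2.65359881e+00,  1.68027551e+00, -1.89366007e-03]), 'wrist_force': array([-0.23049941, -0.448907  , -0.46671791]), 'wrist_torque': array([ 0.00630446,  0.01813699, -0.00311814]), 'grip_width': 0.9998350998009549} 0.0187
scene {'intrinsics': array([[519.09732329,   0.        , 327.23821749],
       [  0.        , 519.09732329, 205.97975925],
       [  0.        ,   0.        ,   1.        ]]), 'extrinsics': array([[ 0.16107614,  0.98689478, -0.00965205, -0.05694613],
       [ 0.64610827, -0.11283732, -0.75485883, -0.23941785],
       [-0.74605535,  0.11535348, -0.65581628,  1.65756377],
       [ 0.        ,  0.        ,  0.        ,  
[... 184 characters left out ...]
]]), 'extrinsics': array([[-0.01497146, -0.9996542 , -0.02161773,  0.02007038],
       [-0.99795733,  0.01628192, -0.06177425,  0.50821513],
       [ 0.06210486,  0.02064872, -0.99785601,  1.06518868],
       [ 0.        ,  0.        ,  0.        ,  1.        ]])}
wrist {'intrinsics': array([[336.87100114,   0.        , 317.1954384 ],
       [  0.        , 336.87100114, 194.68944605],
       [  0.        ,   0.        ,   1.        ]]), 'extrinsics': array([[ 0.4265549 ,  0.90446093, -0.00115868, -0.62531204],
       [ 0.85498791, -0.40280427,  0.3267176 , -0.04392602],
       [ 0.29503659, -0.14035365, -0.9451213 ,  0.380023  ],
       [ 0.        ,  0.        ,  0.        ,  1.        ]])}
```

View pics/scene0.png

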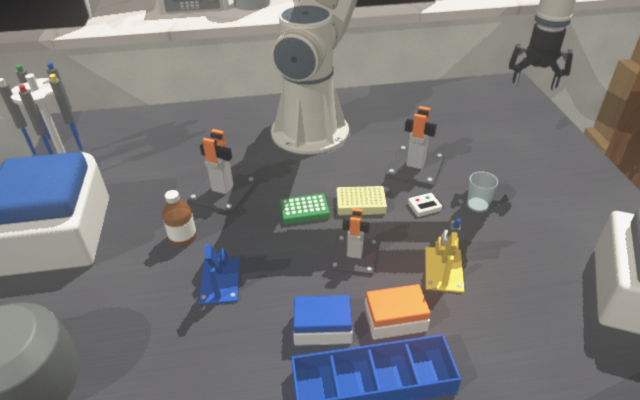

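View pics/top0.png

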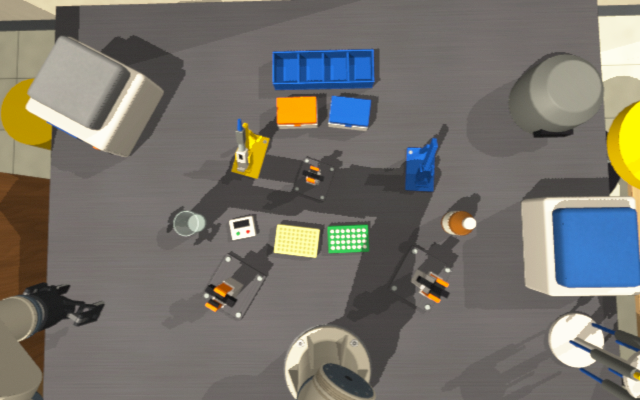

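View pics/wrist0.png

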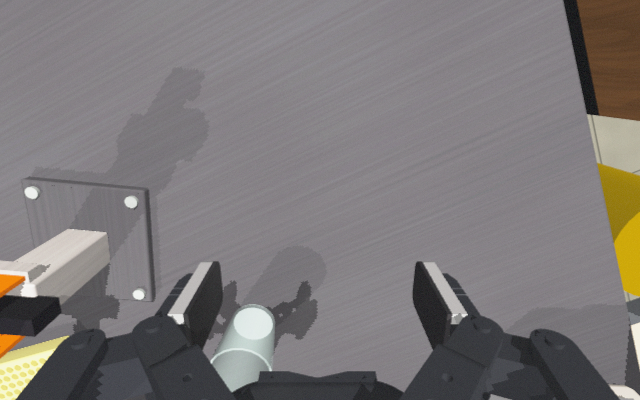

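```bash
cat > h.py <<'E'
import numpy as np,cv2,pickle
from scipy.spatial.transform import Rotation as R
def load(n,k=0):
    return cv2.imread(f"pics/{n}{k}.png"),np.load(f"{n}{k}.npy"),pickle.load(open(f"{n}{k}.pkl","rb"))
def cloud(d,p):
    K=p["intrinsics"];E=p["extrinsics"];v,u=np.mgrid[0:d.shape[0],0:d.shape[1]]
    c=np.stack([(u-K[0,2])/K[0,0]*d,(v-K[1,2])/K[1,1]*d,d],-1)
    return (c-E[:3,3])@E[:3,:3]
def ray(uv,p,z):
    K=p["intrinsics"];E=p["extrinsics"]
    r=E[:3,:3].T@np.linalg.solve(K,[uv[0],uv[1],1]);o=-E[:3,:3].T@E[:3,3]
    return o+r*(z-o[2])/r[2]
def proj(P,p):
    E=p["extrinsics"];c=E[:3,:3]@np.asarray(P)+E[:3,3];q=p["intrinsics"]@c;return q[:2]/q[2]
def snap(n,k):
    from plant import env
    p=env.camera_params(n);im,d=env.camera(n)
    cv2.imwrite(f"pics/{n}{k}.png",im);np.save(f"{n}{k}.npy",d);pickle.dump(p,open(f"{n}{k}.pkl","wb"))
    return im,d,p
E
python3 - <<'E'
from h import *
im,d,p=load("top")
a=cv2.resize(im[100:210,210:340],None,fx=6,fy=5.4,interpolation=cv2.INTER_CUBIC)
cv2.imwrite("pics/topA.png",cv2.resize(im[110:210,220:340],None,fx=6,fy=6,interpolation=cv2.INTER_CUBIC))
cv2.imwrite("pics/topB.png",cv2.resize(im[125:205,380:480],None,fx=7,fy=7,interpolation=cv2.INTER_CUBIC))
im,d,p=load("scene")
cv2.imwrite("pics/scA.png",cv2.resize(im[195:305,330:480],None,fx=5,fy=5,interpolation=cv2.INTER_CUBIC))
cv2.imwrite("pics/scB.png",cv2.resize(im[235:310,180:260],None,fx=7,fy=7,interpolation=cv2.INTER_CUBIC))
for n in("top","scene"):
    im,d,p=load(n);C=cloud(d,p)
    print(n,[np.round(C[v,u],3) for u,v in([(333,137),(200,340)] if n=="top" else [(300,250),(500,300)])])
E
```

```text
top [array([ 0.688, -0.027, -0.002]), array([0.085, 0.379, 0.002])]
scene [array([ 0.521, -0.094,  0.002]), array([ 0.745,  0.32 , -0.   ])]
```

View pics/topA.png

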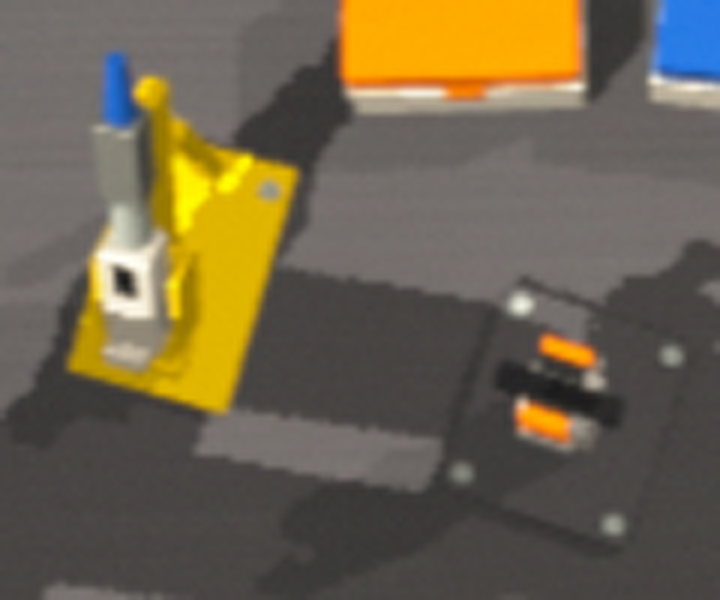

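View pics/topB.png

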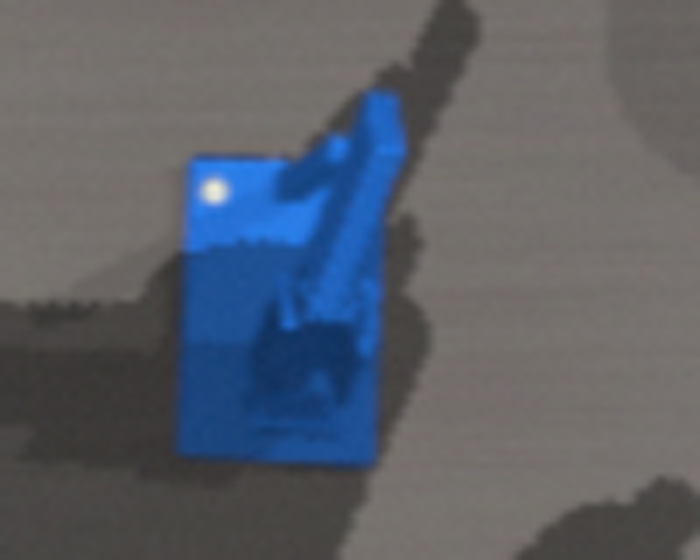

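View pics/scA.png

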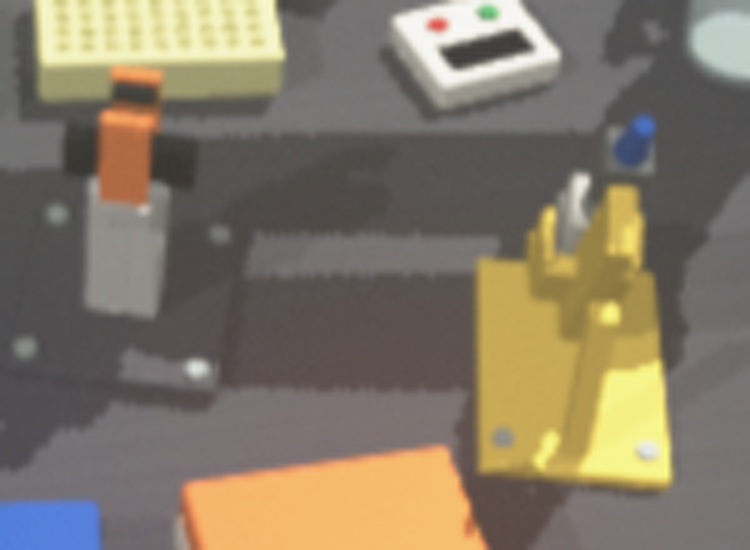

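View pics/scB.png

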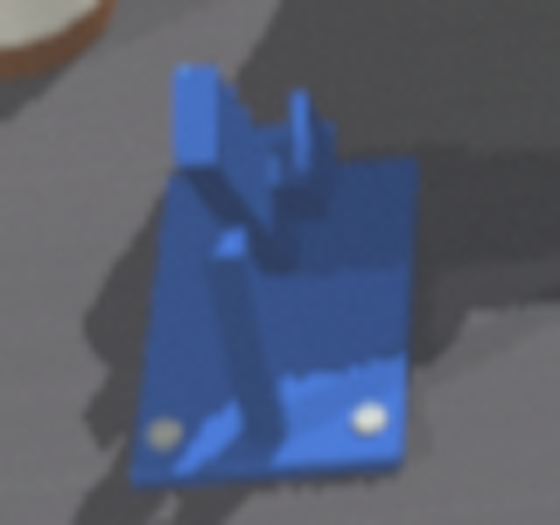

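Run:
```python
from h import *
res={}
for n in("top","scene"):
    im,d,p=load(n);C=cloud(d,p);hsv=cv2.cvtColor(im,cv2.COLOR_BGR2HSV)
    print(n,"cam",-p["extrinsics"][:3,:3].T@p["extrinsics"][:3,3])
    boxes={"top":{"yel":(225,125,275,185),"blu":(395,130,445,200),"clip":(295,150,340,205)},
           "scene":{"yel":(415,215,475,300),"blu":(190,240,250,310),"clip":(325,200,390,280)}}[n]
    for k,(lo,hi) in {"yel":((18,120,60),(34,255,255)),"blu":((100,120,40),(125,255,255)),"clip":((5,150,120),(16,255,255))}.items():
        u0,v0,u1,v1=boxes[k]
        m=np.zeros(d.shape,bool);m[v0:v1,u0:u1]=True
        m&=(cv2.inRange(hsv,lo,hi)>0)&(d>0)
        P=C[m];res[n,k]=P
        print(k,len(P),"z hist",np.histogram(P[:,2],bins=np.arange(-.01,.24,.01))[0])
        if k!="clip":
            B=P[(P[:,2]<.02)];print(" base z",np.median(B[:,2]));print(" rect",cv2.minAreaRect((B[:,:2]*1000).astype(np.float32)), cv2.boxPoints(cv2.minAreaRect((B[:,:2]*1000).astype(np.float32))).round(0).tolist())
        else:
            B=P[P[:,2]>.12];print(B[:,:2].mean(0),B[:,:2].min(0),B[:,:2].max(0),P[:,2].max(),cv2.minAreaRect((B[:,:2]*1000).astype(np.float32)))
import pickle;pickle.dump(res,open("res.pkl","wb"))
# clip screws (top)
im,d,p=load("top")
for uv in[(306.5,160.5),(332,169),(296.7,188.7),(322.2,197.5)]:
    print(uv,ray(uv,p,.012).round(4))
im,d,p=load("scene")
for uv in[(341.5,237.5),(374,242),(335,264.5),(369.5,269)]:
    print(uv,ray(uv,p,.012).round(4))
```

```text
top cam [ 0.4413241  -0.01020607  1.09473341]
yel 955 z hist [ 21 556  80   9  39  21  27  22  40  36  22  11  11  16   9  17   9   5
   3   1   0   0   0   0]
 base z 0.007460790794844992
 rect ((638.83154296875, 228.72238159179688), (91.97737121582031, 134.31463623046875), 73.15758514404297) [[561.0, 204.0], [690.0, 165.0], [716.0, 253.0], [588.0, 292.0]]
blu 1322 z hist [ 21 643  68  20  94  43  46  54  73  57  32  25  24  24  24  42  31   1
   0   0   0   0   0   0]
 base z 0.00704480398495356
 rect ((600.0834350585938, -287.7932434082031), (85.78536224365234, 162.8986053466797), 85.61137390136719) [[516.0, -324.0], [678.0, -337.0], [685.0, -251.0], [522.0, -239.0]]
clip 40 z hist [ 0  6  2  0  0  0  0  0  0  0  2  2  2  3 23  0  0  0  0  0  0  0  0  0]
[0.55892422 0.03003971] [0.53744716 0.01680026] [0.58042072 0.04724916] 0.13797078933602808 ((559.0803833007812, 31.491235733032227), (21.315160751342773, 39.503753662109375), 71.07184600830078)
scene cam [ 1.40049683 -0.16202118  0.90578097]
yel 1582 z hist [ 13 679 270  34  41  46  53 106  67  62  50  14  18  17  19  42  49   2

[... 423 characters left out ...]
6434326172, 169.71640014648438), 86.2947769165039) [[482.0, -322.0], [651.0, -333.0], [656.0, -249.0], [487.0, -238.0]]
clip 163 z hist [ 0  0  0  0  0  0  0  0  0  0 19 30 33 27 54  0  0  0  0  0  0  0  0  0]
[0.5731146  0.02797295] [0.54281216 0.01754713] [0.58248703 0.04378006] 0.13878195698810308 ((562.936279296875, 30.814743041992188), (19.896961212158203, 39.63446044921875), 77.98858642578125)
(306.5, 160.5) [0.6148 0.0546 0.012 ]
(332, 169) [ 0.5876 -0.0218  0.012 ]
(296.7, 188.7) [0.53   0.0851 0.012 ]
(322.2, 197.5) [0.5023 0.0089 0.012 ]
(341.5, 237.5) [0.5061 0.0107 0.012 ]
(374, 242) [0.5349 0.0856 0.012 ]
(335, 264.5) [ 0.5914 -0.0204  0.012 ]
(369.5, 269) [0.6187 0.0554 0.012 ]
```

Run:
```python
from h import *
import pickle
res=pickle.load(open("res.pkl","rb"))
im,d,p=load("top")
print("blue top corners",[ray(q,p,.008).round(4) for q in[(406.9,147.4),(405.1,190),(433.6,191.6)]])
im,d,ps=load("scene")
print("blue scene corners",[ray(q,ps,.008).round(4) for q in[(239.7,257.4),(199,304.7),(237.4,302.1)]])
# screws
print("scene blue screws",[ray(q,ps,.010).round(4) for q in[(203.5,297),(232.9,294.5)]],"top",ray((410.7,152.3),p,.010).round(4))
for n in("top","scene"):
    for k in("blu","yel"):
        P=res[n,k];Q=P[P[:,2]>.13]
        print(n,k,"upper pts",len(Q),Q.mean(0).round(4))
        # per height median and y
        for z0 in np.arange(.02,.18,.02):
            q=P[(P[:,2]>=z0)&(P[:,2]<z0+.02)]
            if len(q): print("  %.2f"%z0,len(q),np.percentile(q,[5,50,95],axis=0).round(3).tolist())
```

```text
blue top corners [array([ 0.6497, -0.2487,  0.008 ]), array([ 0.521 , -0.2395,  0.008 ]), array([ 0.5148, -0.3241,  0.008 ])]
blue scene corners [array([ 0.527 , -0.2387,  0.008 ]), array([ 0.6537, -0.3309,  0.008 ]), array([ 0.6606, -0.2483,  0.008 ])]
scene blue screws [array([ 0.6355, -0.3212,  0.01  ]), array([ 0.6393, -0.2573,  0.01  ])] top [ 0.6342 -0.2592  0.01  ]
top blu upper pts 98 [ 0.6263 -0.2886  0.1458]
  0.02 114 [[0.53, -0.299, 0.028], [0.542, -0.285, 0.034], [0.632, -0.266, 0.039]]
  0.04 89 [[0.543, -0.3, 0.042], [0.56, -0.286, 0.05], [0.632, -0.266, 0.059]]
  0.06 127 [[0.555, -0.302, 0.061], [0.575, -0.285, 0.071], [0.631, -0.267, 0.079]]
  0.08 89 [[0.565, -0.302, 0.081], [0.584, -0.284, 0.087], [0.637, -0.268, 0.099]]
  0.10 49 [[0.59, -0.292, 0.102], [0.599, -0.284, 0.11], [0.624, -0.282, 0.12]]
  0.12 48 [[0.603, -0.293, 0.122], [0.611, -0.285, 0.13], [0.636, -0.283, 0.138]]
  0.14 73 [[0.614, -0.295, 0.141], [0.629, -0.289, 0.149], [0.646, -0.284, 0.157]]
  0.16 1 [[0.622, -0.285, 0.162], [0.622, -0.285, 0.162], [0.622, -0.285, 0.162]]
top yel upper pts 44 [
[... 1343 characters left out ...]
31, -0.294, 0.16]]
scene yel upper pts 112 [0.6879 0.2107 0.1481]
  0.02 75 [[0.611, 0.205, 0.023], [0.686, 0.214, 0.031], [0.695, 0.227, 0.039]]
  0.04 99 [[0.606, 0.204, 0.042], [0.649, 0.214, 0.052], [0.696, 0.244, 0.059]]
  0.06 173 [[0.624, 0.123, 0.061], [0.689, 0.209, 0.068], [0.757, 0.242, 0.079]]
  0.08 112 [[0.624, 0.206, 0.081], [0.684, 0.213, 0.089], [0.694, 0.245, 0.099]]
  0.10 32 [[0.652, 0.209, 0.101], [0.677, 0.213, 0.111], [0.685, 0.218, 0.117]]
  0.12 36 [[0.665, 0.206, 0.121], [0.687, 0.21, 0.13], [0.697, 0.214, 0.139]]
  0.14 91 [[0.677, 0.205, 0.143], [0.688, 0.211, 0.151], [0.699, 0.217, 0.158]]
  0.16 2 [[0.678, 0.212, 0.16], [0.68, 0.214, 0.16], [0.682, 0.216, 0.16]]
```

```bash
cat >> h.py <<'E'
def tri(uv1,p1,uv2,p2):
    # midpoint of closest approach
    L=[]
    for uv,p in((uv1,p1),(uv2,p2)):
        K=p["intrinsics"];E=p["extrinsics"]
        r=E[:3,:3].T@np.linalg.solve(K,[uv[0],uv[1],1]);L.append((-E[:3,:3].T@E[:3,3],r/np.linalg.norm(r)))
    A=sum(np.eye(3)-np.outer(r,r) for o,r in L);b=sum((np.eye(3)-np.outer(r,r))@o for o,r in L)
    X=np.linalg.solve(A,b);gap=[np.linalg.norm((np.eye(3)-np.outer(r,r))@(X-o)) for o,r in L]
    return X,gap
def rowsto(o,pos,Rt):
    """delta from obs to target: tool-frame translation cm, rotvec deg"""
    R0=R.from_rotvec(o["tcp_rot"]);
    return R0.inv().apply(np.asarray(pos)-o["tcp_pos"])*100,(R0.inv()*R.from_matrix(Rt)).as_rotvec()*57.2958
def pipR(psi,up):  # rest: px along line; up=+1 nose up,-1 nose down
    h=np.array([np.cos(psi),np.sin(psi),0]);zz=np.array([0,0,1.]);c,s=.5,np.sqrt(.75)
    px=up*(c*h+s*zz);pz=-s*h+c*zz
    return np.stack([px,np.cross(pz,px),pz],1)
def toolR(Rp,t):  # t>0 gripper leans to nose (deg)
    t=np.radians(t);px,py,pz=Rp.T
    z=-np.cos(t)*pz-np.sin(t)*px
    return np.stack([py,np.cross(z,py),z],1)
E
python3 - <<'E'
from h import *
_,d1,p1=load("top");_,d2,p2=load("scene")
X,g=tri((239.2,119.5),p1,(458.5,219.5),p2);print("nose",X.round(4),g)
# clip jaw check via screws
for a,b in[((306.5,160.5),(369.5,269)),((332,169),(335,264.5)),((296.7,188.7),(374,242)),((322.2,197.5),(341.5,237.5))]:
    X,g=tri(a,p1,b,p2);print(X.round(4),np.round(g,4))
psi=np.radians(-16.8);h=np.array([np.cos(psi),np.sin(psi),0])
c=np.array([.640,.227,0]);F=c-.038*h+[0,0,.034]
Rp=pipR(psi,1);print("foot",F,"nose pred",F+.2*Rp[:,0])
E
```

```text
nose [0.6903 0.2108 0.2064] [np.float64(0.0005777531565181533), np.float64(0.0005777531565181697)]
[0.6155 0.0555 0.0085] [0.0007 0.0007]
[ 0.5883 -0.0209  0.0086] [0.001 0.001]
[0.5305 0.0861 0.0075] [0.0007 0.0007]
[0.5027 0.0101 0.0088] [0.0012 0.0012]
foot [0.60362186 0.23798321 0.034     ] nose pred [0.69935381 0.20908003 0.20720508]
```

```bash
cat >> h.py <<'E'
def show(o=None):
    from plant import env
    o=o or env.get_obs();print("t",o["time_s"],"q",np.round(o["qpos"],3),"p",np.round(o["tcp_pos"],4),"F",np.round(o["wrist_force"],1),"g",round(o["grip_width"],3));return o
E
python3 - <<'E'
from h import *
o=show()
psi=np.radians(-16.8);Rp=pipR(psi,1);O=np.array([.6903,.2108,.2069])-.1*Rp[:,0];print("O",O)
Rt=toolR(Rp,22);T=O+.032*Rp[:,0]+(.0187-.13)*Rt[:,2]
print(T,Rt.round(3));print(rowsto(o,T,Rt))
print("z",R.from_rotvec(o["tcp_rot"]).as_matrix().round(3))
E
```

```text
t 0.15 q [ 1.127  0.353  1.634  0.     1.155 -0.002] p [0.2671 0.5646 0.2307] F [-0.2 -1.  -0.5] g 0.999
O [0.64243403 0.22525159 0.12029746]
[0.59215262 0.24043244 0.23571587] [[ 0.289  0.754  0.589]
 [ 0.957 -0.228 -0.178]
 [ 0.     0.616 -0.788]]
(array([-15.40934413,  43.25007674,  -0.48180403]), array([-37.93400214,   2.88272663,  -8.17693655]))
z [[ 0.428  0.904 -0.   ]
 [ 0.904 -0.428 -0.001]
 [-0.001 -0.    -1.   ]]
```

Request:
move_arm([
  [-1.4,3.93,0,0,0,0,-1],
  [-1.4,3.93,0,0,0,0,-1],
  [-1.4,3.93,0,0,0,0,-1],
  [-1.4,3.93,0,0,0,0,-1],
  [-1.4,3.93,0,0,0,0,-1],
  [-1.4,3.93,0,0,0,0,-1],
  [-1.4,3.93,0,0,0,0,-1],
  [-1.4,3.93,0,0,0,0,-1],
  [-1.4,3.93,0,0,0,0,-1],
  [-1.4,3.93,0,0,0,0,-1],
  [-1.4,3.93,0,0,0,0,-1],
  [0,0,0,-5.42,0.41,-1.17,-1],
  [0,0,0,-5.42,0.41,-1.17,-1],
  [0,0,0,-5.42,0.41,-1.17,-1],
  [0,0,0,-5.42,0.41,-1.17,-1],
  [0,0,0,-5.42,0.41,-1.17,-1],
  [0,0,0,-5.42,0.41,-1.17,-1],
  [0,0,0,-5.42,0.41,-1.17,-1],
  [0,0,0,0,0,0,-1],
  [0,0,0,0,0,0,-1],
])

```text
time_s: 2.15
tcp_pos: [0.5917, 0.2413, 0.2309]
tcp_rot: [2.056, 1.528, 0.524]
wrist_force: [0.1, 0.2, 1.1]
grip_width: 1.0
```

Run:
```python
from h import *
o=show();snap("wrist",1)
psi=np.radians(-16.8);Rp=pipR(psi,1);O=np.array([.6903,.2108,.2069])-.1*Rp[:,0]
Rt=toolR(Rp,22);T=O+.032*Rp[:,0]+(.0187-.13)*Rt[:,2]
print(rowsto(o,T,Rt))
```

```text
t 2.15 q [ 0.655  0.238  1.979 -0.877  0.705  0.003] p [0.5917 0.2413 0.2309] F [0.1 0.2 1.1] g 1.0
(array([-0.06989949,  0.35241847, -0.33387878]), array([-0.16230647, -0.02366326,  0.03216643]))
```

View pics/wrist1.png

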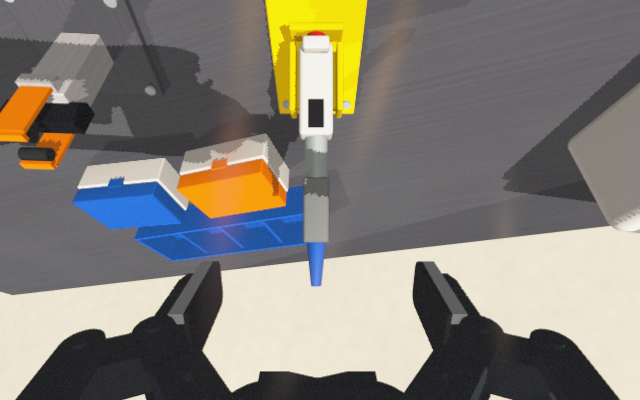

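Run:
```python
from h import *
_,d,p=load("wrist",1);_,_,pt=load("top");_,_,ps=load("scene")
psi=np.radians(-16.8);Rp=pipR(psi,1);O=np.array([.6903,.2108,.2069])-.1*Rp[:,0]
for x in(-.088,-.016,0,.016,.066,.1): print(x,proj(O+x*Rp[:,0],p).round(1),proj(O+x*Rp[:,0],ps).round(1),proj(O+x*Rp[:,0],pt).round(1))
print("nose t+w",tri((239.2,119.5),pt,(316.3,286),p),"s+w",tri((458.5,219.5),ps,(316.3,286),p))
im=cv2.imread("pics/wrist1.png");cv2.imwrite("pics/w1c.png",cv2.resize(im[10:300,260:370],None,fx=2.06,fy=2.06,interpolation=cv2.INTER_CUBIC))
C=cloud(d,p)
for v in(50,90,130,157,200,230,265): print(v,[C[v,u].round(4).tolist() for u in(312,316,320)])
```

```text
-0.088 [315.2  47.2] [445.  243.9] [243.5 164.8]
-0.016 [315.1 135.7] [449.6 235.4] [241.9 149.1]
0 [315.  155.7] [450.7 233.4] [241.5 145.4]
0.016 [315.  175.9] [451.8 231.3] [241.1 141.5]
0.066 [314.9 239.7] [455.5 224.4] [239.8 128.7]
0.1 [314.9 283.8] [458.3 219.4] [238.9 119.4]
nose t+w (array([0.69017423, 0.21084429, 0.20822669]), [np.float64(0.0011738367740051375), np.float64(0.001173836774005112)]) s+w (array([0.69193883, 0.21099524, 0.20803118]), [np.float64(0.0004553196365417042), np.float64(0.00045531963654165465)])
50 [[0.5904, 0.2386, 0.0623], [0.591, 0.2415, 0.0627], [0.5921, 0.2443, 0.0624]]
90 [[0.6085, 0.2331, 0.0845], [0.6096, 0.2359, 0.0842], [0.6096, 0.2391, 0.0853]]
130 [[0.6239, 0.2285, 0.1105], [0.6246, 0.2314, 0.1107], [0.6251, 0.2345, 0.1111]]
157 [[0.6368, 0.2246, 0.1259], [0.6375, 0.2275, 0.126], [0.6387, 0.2304, 0.1258]]
200 [[0.6519, 0.2201, 0.155], [0.6526, 0.223, 0.1552], [0.6531, 0.2261, 0.1554]]
230 [[0.6623, 0.217, 0.1749], [0.6634, 0.2198, 0.1748], [0.6639, 0.2228, 0.175]]
265 [[0.6786, 0.212, 0.1961], [0.6802, 0.2148, 0.1958], [0.6828, 0.2172, 0.1951]]
```

View pics/w1c.png

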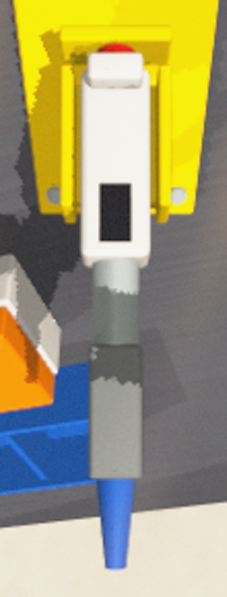

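Run:
```python
from h import *
o=show()
psi=np.radians(-16.8);Rp=pipR(psi,1);O=np.array([.6432,.2253,.1209])
Rt=toolR(Rp,22);T=O+.032*Rp[:,0]+.002*Rp[:,2]+.0187*Rt[:,2]
print(T,rowsto(o,T,Rt))
```

```text
t 2.2 q [ 0.655  0.238  1.978 -0.877  0.705  0.003] p [0.5924 0.2413 0.2314] F [-0.5  0.3 -0.2] g 1.002
[0.66788048 0.21784852 0.13487701] (array([-0.06648797,  0.31189424, 12.47480748]), array([-0.12656346, -0.03686197, -0.05711505]))
```

Request:
move_arm([
  [-0.06,0.3,0,0,0,0,-1],
  [0,0,1.5,0,0,0,-1],
  [0,0,1.5,0,0,0,-1],
  [0,0,1.5,0,0,0,-1],
  [0,0,1.5,0,0,0,-1],
  [0,0,1.5,0,0,0,-1],
  [0,0,1.5,0,0,0,-1],
  [0,0,1.5,0,0,0,-1],
  [0,0,1.0,0,0,0,-1],
  [0,0,0.6,0,0,0,-1],
  [0,0,0.4,0,0,0,-1],
  [0,0,0,0,0,0,-1],
  [0,0,0,0,0,0,-1],
])

```text
time_s: 3.5
tcp_pos: [0.668, 0.2177, 0.135]
tcp_rot: [2.055, 1.526, 0.527]
wrist_force: [0.0, -0.5, 0.4]
grip_width: 1.0
```

Run:
```python
from h import *
o=show();snap("wrist",2)
psi=np.radians(-16.8);Rp=pipR(psi,1);O=np.array([.6432,.2253,.1209])
Rt=toolR(Rp,22);T=O+.032*Rp[:,0]+.002*Rp[:,2]+.0187*Rt[:,2]
print(T,rowsto(o,T,Rt))
```

```text
t 3.5 q [ 0.536  0.45   1.938 -1.093  0.536  0.169] p [0.668  0.2177 0.135 ] F [ 0.  -0.5  0.4] g 1.0
[0.66788048 0.21784852 0.13487701] (array([ 0.01234759, -0.01991865,  0.0024594 ]), array([ 0.03237255, -0.05818388, -0.02554753]))
```

View pics/wrist2.png

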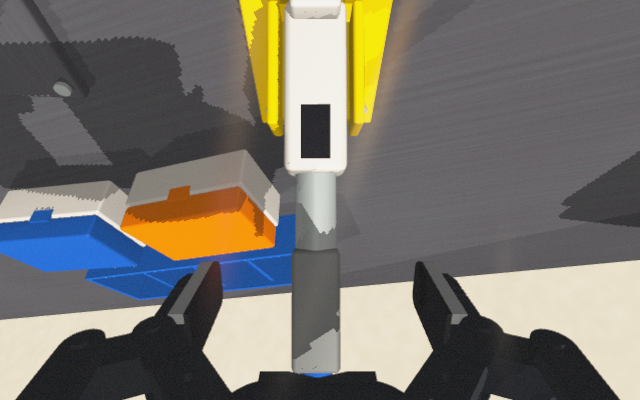

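Request:
move_arm([
  [0,0,0,0,0,0,1],
  [0,0,0,0,0,0,1],
  [0,0,0,0,0,0,1],
  [0,0,0,0,0,0,1],
  [0,0,0,0,0,0,1],
  [0,0,0,0,0,0,1],
  [0,0,0,0,0,0,1],
  [0,0,0,0,0,0,1],
], squeeze=100)

```text
time_s: 4.35
tcp_pos: [0.6678, 0.2176, 0.1349]
tcp_rot: [2.055, 1.526, 0.527]
wrist_force: [-5.3, 0.7, 4.6]
grip_width: 0.22
```

Run:
```python
from h import *
o=show()
psi=np.radians(-16.8);Rp=pipR(psi,1);Rc=R.from_rotvec(o["tcp_rot"]).as_matrix()
print("pz in tool",Rc.T@Rp[:,2],"px",Rc.T@Rp[:,0])
```

```text
t 4.35 q [ 0.536  0.45   1.938 -1.093  0.536  0.169] p [0.6678 0.2176 0.1349] F [-5.3  0.7  4.6] g 0.22
pz in tool [ 6.38775798e-04 -3.74169155e-01 -9.27360251e-01] px [ 5.52418704e-04  9.27360431e-01 -3.74168847e-01]
```

Request:
move_arm([
  [0,-0.19,-0.46,0,0,0,1],
  [0,-0.37,-0.93,0,0,0,1],
  [0,-0.37,-0.93,0,0,0,1],
  [0,-0.37,-0.93,0,0,0,1],
  [0,-0.37,-0.93,0,0,0,1],
  [0,-0.37,-0.93,0,0,0,1],
  [0,-0.37,-0.93,0,0,0,1],
  [0,0,0,0,0,0,1],
  [0,0,0,0,0,0,1],
])

```text
time_s: 5.25
tcp_pos: [0.6141, 0.234, 0.1677]
tcp_rot: [2.054, 1.526, 0.527]
wrist_force: [-0.8, 0.9, -0.7]
grip_width: 0.215
```

Run:
```python
from h import *
o=show();snap("wrist",3);snap("scene",3)
```

```text
t 5.25 q [ 0.618  0.353  1.998 -1.028  0.604  0.161] p [0.6141 0.234  0.1677] F [-0.8  0.9 -0.7] g 0.215
```

View pics/wrist3.png

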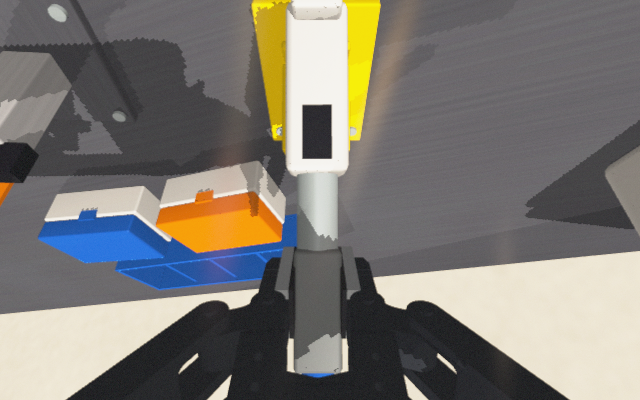

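View pics/scene3.png

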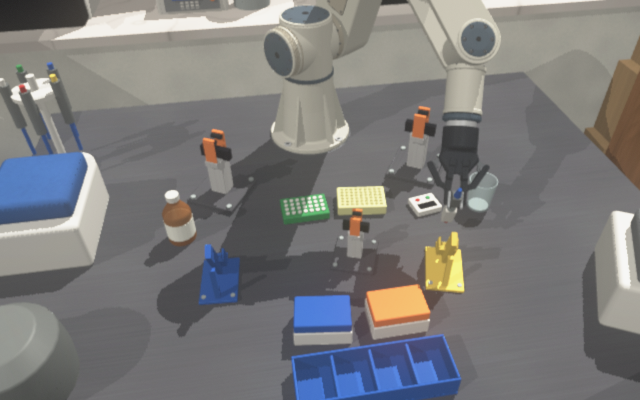

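```bash
cat >> h.py <<'E'
CL=np.array([.5593,.0327,.120]);CH=np.radians(-109.9)
def clipRp():
    px=np.array([np.cos(CH),np.sin(CH),0]);pz=np.array([0,0,1.]);return np.stack([px,np.cross(pz,px),pz],1)
E
python3 - <<'E'
from h import *
o=show()
psi=np.radians(-16.8);Rpy=pipR(psi,1);O=np.array([.6432,.2253,.1209])
# tool in pipette frame, from grasp time
og_p=np.array([.6678,.2176,.1349]);Rg=R.from_rotvec(o["tcp_rot"]).as_matrix()
rel=Rpy.T@(og_p-O);RT=Rpy.T@Rg;print("tcp in pip",rel);np.savez("grasp1.npz",rel=rel,RT=RT)
Rp=clipRp();Rt=Rp@RT;T=CL+[0,0,.07]+Rp@rel
print(T);d,r=rowsto(o,T,Rt);print(d,r,np.linalg.norm(r))
# stage 1: up
print("up 8cm in tool",Rg.T@[0,0,8.])
o2=dict(o);o2["tcp_pos"]=o["tcp_pos"]+[0,0,.08];print("then",rowsto(o2,T+[0,0,.03],Rt))
# rotation first: then translation in final tool frame
print("transl in final frame",Rt.T@(T-o2["tcp_pos"])*100)
E
```

```text
t 5.35 q [ 0.617  0.354  1.998 -1.028  0.604  0.161] p [0.6143 0.2337 0.1673] F [ 0.6  0.3 -1.4] g 0.212
tcp in pip [ 0.02501216 -0.00026118 -0.01532233]
[0.55054079 0.00927026 0.17467767]
[-23.32481655   0.76341223  -0.36192106] [ 45.69552063 -13.48140953  95.68676717] 106.89147028713282
up 8cm in tool [ 5.36822784e-03  4.92670635e+00 -6.30297832e+00]
then (array([-23.32817169,  -2.31577924,   3.57744039]), array([ 45.69552063, -13.48140953,  95.68676717]))
transl in final frame [ 1.65104552 24.29575233 -1.97918382]
```

Request:
move_arm([
  [0,1.23,-1.58,0,0,0,1],
  [0,1.23,-1.58,0,0,0,1],
  [0,1.23,-1.58,0,0,0,1],
  [0,1.23,-1.58,0,0,0,1],
  [0,0,0,3.26,-0.96,6.83,1],
  [0,0,0,3.26,-0.96,6.83,1],
  [0,0,0,3.26,-0.96,6.83,1],
  [0,0,0,3.26,-0.96,6.83,1],
  [0,0,0,3.26,-0.96,6.83,1],
  [0,0,0,3.26,-0.96,6.83,1],
  [0,0,0,3.26,-0.96,6.83,1],
  [0,0,0,3.26,-0.96,6.83,1],
  [0,0,0,3.26,-0.96,6.83,1],
  [0,0,0,3.26,-0.96,6.83,1],
  [0,0,0,3.26,-0.96,6.83,1],
  [0,0,0,3.26,-0.96,6.83,1],
  [0,0,0,3.26,-0.96,6.83,1],
  [0,0,0,3.26,-0.96,6.83,1],
  [0,0,0,0,0,0,1],
])

```text
time_s: 7.25
tcp_pos: [0.614, 0.2319, 0.2463]
tcp_rot: [-2.721, 0.482, -0.092]
wrist_force: [-1.2, -0.6, -0.3]
grip_width: 0.214
```

```bash
cat >> h.py <<'E'
def clip_target(dz):
    g=np.load("grasp1.npz");Rp=clipRp();return CL+[0,0,dz]+Rp@g["rel"],Rp@g["RT"]
E
python3 - <<'E'
from h import *
o=show();print(rowsto(o,*clip_target(.07)))
E
```

```text
t 7.25 q [0.191 0.295 1.739 0.407 0.944 0.328] p [0.614  0.2319 0.2463] F [-1.2 -0.6 -0.3] g 0.214
(array([ 1.69247453, 24.09154669, -1.98265021]), array([ 0.06117983,  0.00892158, -0.16904247]))
```

Request:
move_arm([
  [0.17,2.41,-0.2,0,0,0,1],
  [0.17,2.41,-0.2,0,0,0,1],
  [0.17,2.41,-0.2,0,0,0,1],
  [0.17,2.41,-0.2,0,0,0,1],
  [0.17,2.41,-0.2,0,0,0,1],
  [0.17,2.41,-0.2,0,0,0,1],
  [0.17,2.41,-0.2,0,0,0,1],
  [0.17,2.41,-0.2,0,0,0,1],
  [0.17,2.41,-0.2,0,0,0,1],
  [0.17,2.41,-0.2,0,0,0,1],
  [0,0,0,0,0,0,1],
  [0,0,0,0,0,0,1],
])

```text
time_s: 8.45
tcp_pos: [0.5518, 0.0104, 0.1758]
tcp_rot: [-2.723, 0.475, -0.095]
wrist_force: [0.6, 0.7, -2.0]
grip_width: 0.216
```

Run:
```python
from h import *
o=show();print(rowsto(o,*clip_target(.07)))
for n in("wrist","scene","top"): snap(n,4)
im=cv2.imread("pics/scene4.png");cv2.imwrite("pics/sc4c.png",cv2.resize(im[130:290,280:440],None,fx=3.7,fy=3.7,interpolation=cv2.INTER_CUBIC))
im=cv2.imread("pics/top4.png");cv2.imwrite("pics/tp4c.png",cv2.resize(im[120:230,240:380],None,fx=5,fy=5,interpolation=cv2.INTER_CUBIC))
```

```text
t 8.45 q [-0.215  0.287  1.932  0.48   0.927 -0.163] p [0.5518 0.0104 0.1758] F [ 0.6  0.7 -2. ] g 0.216
(array([-0.07967654,  0.18277062,  0.05220865]), array([ 0.08685306, -0.03811173,  0.15494956]))
```

View pics/wrist4.png

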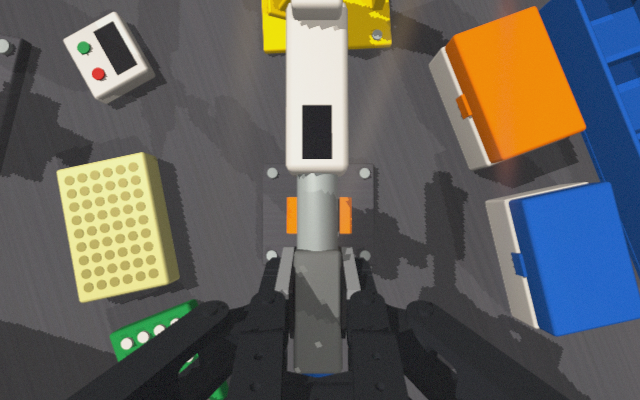

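View pics/sc4c.png

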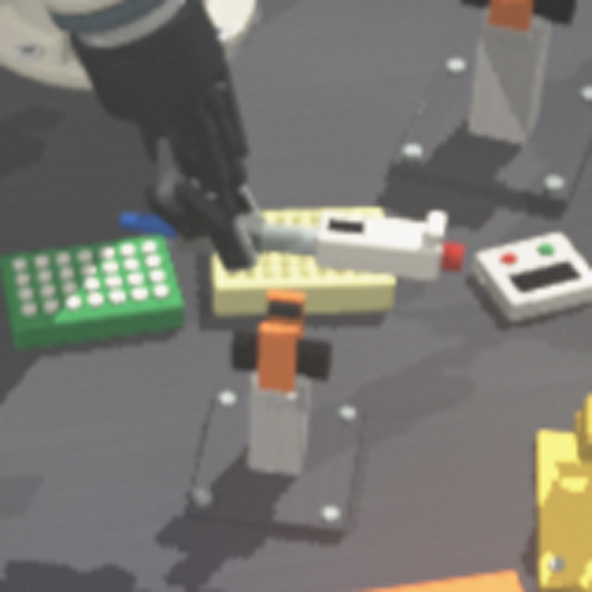

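View pics/tp4c.png

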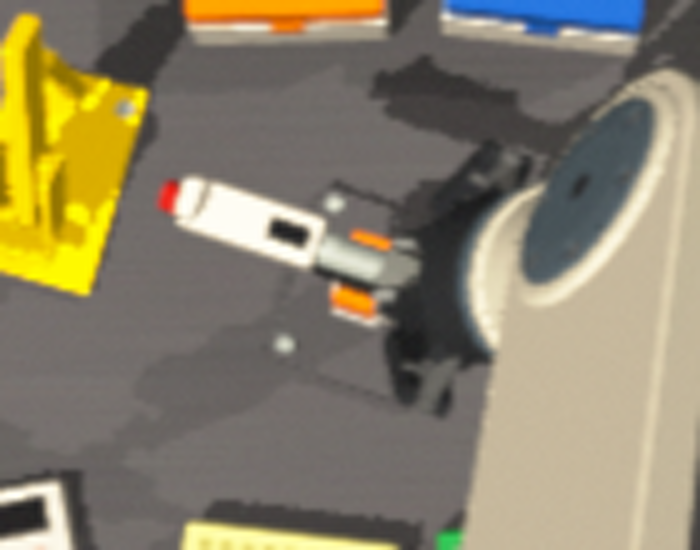

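Run:
```python
from h import *
im,d,p=load("wrist",4);hsv=cv2.cvtColor(im,cv2.COLOR_BGR2HSV)
m=cv2.inRange(hsv,(5,150,120),(16,255,255))[180:260,270:370]
n,l,s,c=cv2.connectedComponentsWithStats(m)
for i in range(1,n):
    if s[i,4]>50: print("jaw px",s[i,:4]+[270,180,0,0],c[i]+[270,180])
C=cloud(d,p)
print("depth jaw",C[215,292],C[215,346])
Rp=clipRp()
for sy in(-1,1):
    for y in(.0115,.02):
        for x in(-.011,.011): print(sy,y,x,proj(CL+Rp@[x,sy*y,.016],p).round(1))
# waist edges
for v in(185,200,215,230,240):
    r=cv2.cvtColor(im[v:v+1],cv2.COLOR_BGR2HSV)[0];print(v,[tuple(int(a) for a in im[v,u]) for u in (295,297,299,337,339,341)])
from plant import env
o=env.get_obs();g=np.load("grasp1.npz");Rt=R.from_rotvec(o["tcp_rot"]).as_matrix();Rpn=Rt@g["RT"].T;On=o["tcp_pos"]-Rpn@g["rel"]
print("O now",On,"px",Rpn[:,0]);
for x in(-.1,-.088,-.016,0,.016): print(x,proj(On+x*Rpn[:,0],p).round(1))
for x in(-.010,.010): print("waist edge",[proj(On+Rpn@[x,y,0],p).round(1) for y in(-.009,.009)])
_,_,ps=load("scene",4);_,_,pt=load("top",4)
# knob centre end: scene crop(455,257)/3.7+(280,130); top (168,195)/5+(240,120)
X,gp=tri((464/3.7+280,257/3.7+130),ps,(161/5+240,196/5+120),pt);print("knob meas",X,gp,"pred",On-.1*Rpn[:,0])
```

```text
jaw px [287 197  10  37] [290.72440945 212.87401575]
jaw px [339 197  13  37] [344.88248337 215.05543237]
depth jaw [0.54644584 0.03740999 0.1347917 ] [0.57722875 0.02636123 0.13459125]
-1 0.0115 -0.011 [295.6 196.9]
-1 0.0115 0.011 [295.4 233.5]
-1 0.02 -0.011 [281.5 196.8]
-1 0.02 0.011 [281.2 233.4]
1 0.0115 -0.011 [333.7 197. ]
1 0.0115 0.011 [333.7 233.6]
1 0.02 -0.011 [347.8 197. ]
1 0.02 0.011 [347.9 233.6]
185 [(97, 94, 94), (132, 137, 134), (164, 169, 164), (102, 103, 105), (103, 102, 107), (105, 103, 106)]
200 [(29, 152, 240), (124, 145, 162), (163, 167, 163), (91, 93, 96), (61, 95, 154), (58, 146, 235)]
215 [(13, 148, 239), (127, 147, 164), (164, 170, 163), (77, 80, 87), (61, 92, 149), (52, 143, 234)]
230 [(17, 149, 239), (129, 149, 164), (160, 165, 161), (77, 78, 83), (58, 94, 150), (49, 148, 236)]
240 [(98, 94, 99), (135, 137, 137), (163, 168, 163), (77, 81, 84), (76, 74, 78), (69, 70, 74)]
O now [0.56066827 0.03480718 0.19152591] px [-3.37703186e-01 -9.41252402e-01  6.88602137e-04]
-0.1 [315.4 -10.3]
-0.088 [315.4  15.4]
-0.016 [315.4 174.5]
0 [315.3 210.9]
0.016 [315.3 247.7]
waist edge [array([294.8, 188.1]), array([335.8, 188.1])]
waist edge [array([294.7, 233.9]), array([336. , 233.9])]
knob meas [0.59166275 0.13147026 0.18794671] [np.float64(0.0005626910828744701), np.float64(0.0005626910828743717)] pred [0.59443859 0.12893242 0.19145705]
```

```bash
cat >> h.py <<'E'
CL=np.array([.5608,.0322,.120])
def clip_target(dz,dx=.0015):
    g=np.load("grasp1.npz");Rp=clipRp();rel=g["rel"].copy();rel[1]=0;return CL+[0,0,dz]+Rp@(rel+[dx,0,0]),Rp@g["RT"]
E
python3 - <<'E'
from h import *
o=show();print(rowsto(o,*clip_target(.07)),rowsto(o,*clip_target(.02)))
Rt=clip_target(0)[1];print("down 1cm in tool",Rt.T@[0,0,-1.])
E
```

```text
t 8.6 q [-0.214  0.287  1.932  0.481  0.927 -0.163] p [0.552  0.0113 0.1762] F [ 0.1  0.4 -1.4] g 0.219
(array([ 0.11571375,  0.41933752, -0.00235372]), array([ 0.03915652, -0.04763535,  0.19507321])) (array([0.10339141, 2.2881363 , 4.63525765]), array([ 0.03915652, -0.04763535,  0.19507321]))
down 1cm in tool [-4.19820551e-04  3.74398457e-01  9.27267825e-01]
```

Request:
move_arm([
  [0.11,0.4,0,0,0,0.18,1],
  [0,0,0,0,0,0,1],
  [0,0.3,0.74,0,0,0,1],
  [0,0.37,0.93,0,0,0,1],
  [0,0.37,0.93,0,0,0,1],
  [0,0.37,0.93,0,0,0,1],
  [0,0.19,0.46,0,0,0,1],
  [0,0,0,0,0,0,1],
  [0,0,0,0,0,0,1],
])

```text
time_s: 9.5
tcp_pos: [0.5515, 0.0069, 0.1313]
tcp_rot: [-2.72, 0.481, -0.094]
wrist_force: [0.2, 0.1, -0.2]
grip_width: 0.217
```

Run:
```python
from h import *
o=show();print(rowsto(o,*clip_target(.02)),rowsto(o,*clip_target(.0)))
im,d,p=snap("wrist",5);hsv=cv2.cvtColor(im,cv2.COLOR_BGR2HSV)
m=cv2.inRange(hsv,(5,150,120),(16,255,255))[170:270,240:390]
n,l,s,c=cv2.connectedComponentsWithStats(m)
for i in range(1,n):
    if s[i,4]>30: print("jaw px",s[i,:4]+[240,170,0,0],c[i]+[240,170])
v=220;g=im[v].astype(int);print([(u,tuple(g[u])) for u in list(range(292,302,2))+list(range(334,346,2))])
```

```text
t 9.5 q [-0.223  0.353  1.963  0.519  0.845 -0.226] p [0.5515 0.0069 0.1313] F [ 0.2  0.1 -0.2] g 0.217
(array([0.01496223, 0.20385359, 0.63580839]), array([ 0.01846077, -0.02814629, -0.11004578])) (array([0.01464911, 0.95205404, 2.49058493]), array([ 0.01846077, -0.02814629, -0.11004578]))
jaw px [276 186  16  47] [283.56734694 208.99047619]
jaw px [344 186  16  47] [350.82511211 208.69955157]
[(292, (np.int64(34), np.int64(38), np.int64(46))), (294, (np.int64(36), np.int64(37), np.int64(36))), (296, (np.int64(80), np.int64(81), np.int64(77))), (298, (np.int64(154), np.int64(159), np.int64(156))), (300, (np.int64(166), np.int64(173), np.int64(167))), (334, (np.int64(97), np.int64(97), np.int64(99))), (336, (np.int64(85), np.int64(87), np.int64(90))), (338, (np.int64(59), np.int64(60), np.int64(67))), (340, (np.int64(59), np.int64(60), np.int64(68))), (342, (np.int64(53), np.int64(56), np.int64(63))), (344, (np.int64(52), np.int64(91), np.int64(158)))]
```

View pics/wrist5.png

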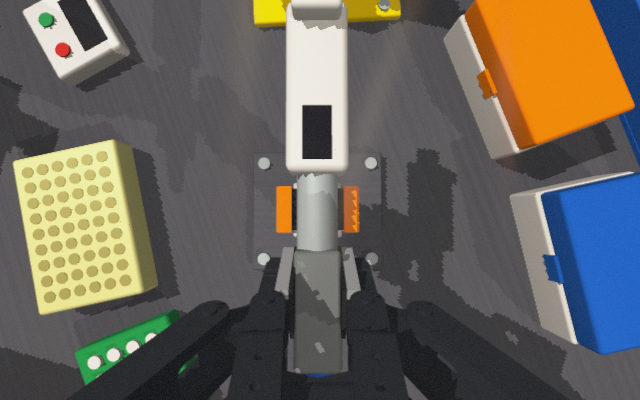

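Request:
move_arm([
  [0,0.1,0.25,0,0,0,1],
  [0,0.1,0.25,0,0,0,1],
  [0,0.1,0.25,0,0,0,1],
  [0,0.1,0.25,0,0,0,1],
  [0,0.1,0.25,0,0,0,1],
  [0,0.1,0.25,0,0,0,1],
  [0,0.1,0.25,0,0,0,1],
  [0,0.1,0.25,0,0,0,1],
  [0,0.1,0.25,0,0,0,1],
  [0,0.1,0.25,0,0,0,1],
  [0,0,0,0,0,0,1],
  [0,0,0,0,0,0,1],
])

```text
time_s: 10.75
tcp_pos: [0.5512, 0.007, 0.1051]
tcp_rot: [-2.72, 0.48, -0.093]
wrist_force: [-5.0, -3.3, 9.5]
grip_width: 0.213
```

Run:
```python
from h import *
o=show();print(rowsto(o,*clip_target(.0)))
im,d,p=snap("wrist",6);im,d,p=snap("scene",6)
cv2.imwrite("pics/sc6c.png",cv2.resize(im[150:270,280:440],None,fx=4,fy=4,interpolation=cv2.INTER_CUBIC))
```

```text
t 10.75 q [-0.223  0.394  1.978  0.546  0.797 -0.266] p [0.5512 0.007  0.1051] F [-5.  -3.3  9.5] g 0.213
(array([ 0.04233821, -0.03019125,  0.0532404 ]), array([-0.00580652, -0.01132289, -0.08112786]))
```

View pics/wrist6.png

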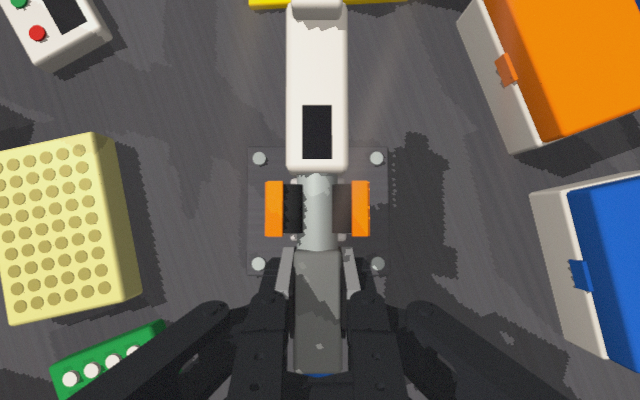

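View pics/sc6c.png

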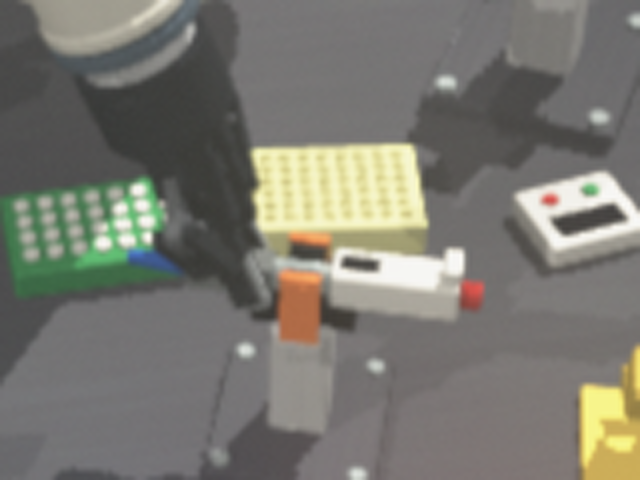

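Request:
move_arm([
  [0,0.04,0.1,0,0,0,1],
  [0,0,0,0,0,0,1],
  [0,0,0,0,0,0,1],
])

```text
time_s: 11.15
tcp_pos: [0.5513, 0.007, 0.105]
tcp_rot: [-2.72, 0.479, -0.094]
wrist_force: [-10.1, -6.5, 21.4]
grip_width: 0.215
```

Request:
move_arm([
  [0,-0.06,-0.15,0,0,0,1],
  [0,0,0,0,0,0,-1],
  [0,0,0,0,0,0,-1],
  [0,0,0,0,0,0,-1],
  [0,0,0,0,0,0,-1],
  [0,0,0,0,0,0,-1],
  [0,0,0,0,0,0,-1],
  [0,0,0,0,0,0,-1],
  [0,0,0,0,0,0,-1],
  [0,0,0,0,0,0,-1],
])

```text
time_s: 12.15
tcp_pos: [0.5515, 0.0069, 0.1051]
tcp_rot: [-2.72, 0.48, -0.094]
wrist_force: [-0.2, -0.3, 0.3]
grip_width: 0.999
```

Run:
```python
from h import *
o=show();im,d,p=snap("wrist",7)
Rt=R.from_rotvec(o["tcp_rot"]).as_matrix();print(Rt.round(3))
```

```text
t 12.15 q [-0.223  0.394  1.978  0.546  0.796 -0.265] p [0.5515 0.0069 0.1051] F [-0.2 -0.3  0.3] g 0.999
[[ 0.939 -0.318  0.129]
 [-0.343 -0.871  0.351]
 [ 0.001 -0.374 -0.927]]
```

View pics/wrist7.png

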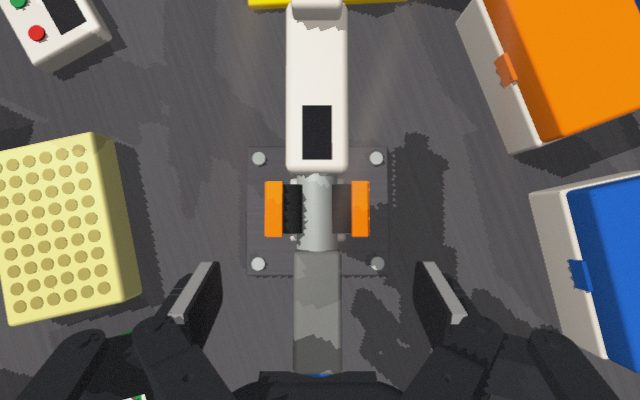

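```bash
cat >> h.py <<'E'
OC=CL+clipRp()@np.array([.0015,0,0])
def handle_target(back,t=-20,x=-.034,z=.003):
    Rp=clipRp();Rt=toolR(Rp,t);return OC+Rp@[x,0,z]+(.0187-back)*Rt[:,2],Rt
E
python3 - <<'E'
from h import *
o=show();Rt=R.from_rotvec(o["tcp_rot"]).as_matrix()
o2=dict(o);o2["tcp_pos"]=o["tcp_pos"]-.12*Rt[:,2]
T,Rh=handle_target(.1);print(T,rowsto(o2,T,Rh),"final frame",Rh.T@(T-o2["tcp_pos"])*100)
E
```

```text
t 12.2 q [-0.223  0.394  1.978  0.546  0.796 -0.265] p [0.5515 0.0069 0.105 ] F [-0.4 -0.  -0.4] g 1.003
[0.58132701 0.08890524 0.19939701] (array([-2.22491872e-04, -1.16213884e+01,  6.51144399e+00]), array([-4.19660086e+01, -2.82681410e-02, -1.40633109e-01])) final frame [  0.03234078 -12.99508235  -2.92956667]
```

Request:
move_arm([
  [0,0,-1,0,0,0,-1],
  [0,0,-2,0,0,0,-1],
  [0,0,-2,0,0,0,-1],
  [0,0,-3,0,0,0,-1],
  [0,0,-4,0,0,0,-1],
  [0,0,0,-7,0,0,-1],
  [0,0,0,-7,0,0,-1],
  [0,0,0,-7,0,0,-1],
  [0,0,0,-7,0,0,-1],
  [0,0,0,-7,0,0,-1],
  [0,0,0,-7,0,0,-1],
  [0,-1.86,-0.42,0,0,0,-1],
  [0,-1.86,-0.42,0,0,0,-1],
  [0,-1.86,-0.42,0,0,0,-1],
  [0,-1.86,-0.42,0,0,0,-1],
  [0,-1.86,-0.42,0,0,0,-1],
  [0,-1.86,-0.42,0,0,0,-1],
  [0,-1.86,-0.42,0,0,0,-1],
  [0,0,0,0,0,0,-1],
  [0,0,0,0,0,0,-1],
])

```text
time_s: 14.2
tcp_pos: [0.5814, 0.0896, 0.199]
tcp_rot: [2.753, -0.485, -0.086]
wrist_force: [-0.1, -0.9, -1.1]
grip_width: 0.999
```

Run:
```python
from h import *
o=show();T,Rh=handle_target(.1);print(rowsto(o,T,Rh))
im,d,p=snap("wrist",8);snap("scene",8);snap("top",8)
for x in(-.1,-.088,-.016,0,.016): print(x,proj(OC+x*clipRp()[:,0],p).round(1))
im=cv2.imread("pics/scene8.png");cv2.imwrite("pics/sc8c.png",cv2.resize(im[150:270,280:440],None,fx=4,fy=4,interpolation=cv2.INTER_CUBIC))
im=cv2.imread("pics/top8.png");cv2.imwrite("pics/tp8c.png",cv2.resize(im[120:210,360:480],None,fx=6,fy=6,interpolation=cv2.INTER_CUBIC))
```

```text
t 14.2 q [ 0.309  0.446  1.617 -0.285  1.308  0.764] p [0.5814 0.0896 0.199 ] F [-0.1 -0.9 -1.1] g 0.999
(array([ 0.01529079,  0.07229268, -0.01201698]), array([ 0.06709618,  0.03213616, -0.0817732 ]))
-0.1 [315.5 118.8]
-0.088 [315.6 136.7]
-0.016 [315.9 221.5]
0 [316.  236.4]
0.016 [316.  250.2]
```

View pics/wrist8.png

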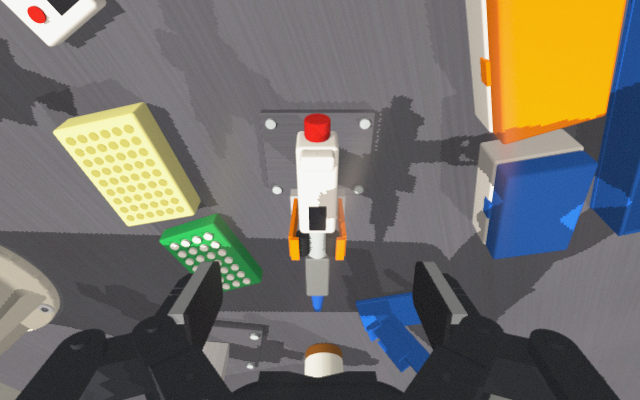

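View pics/sc8c.png

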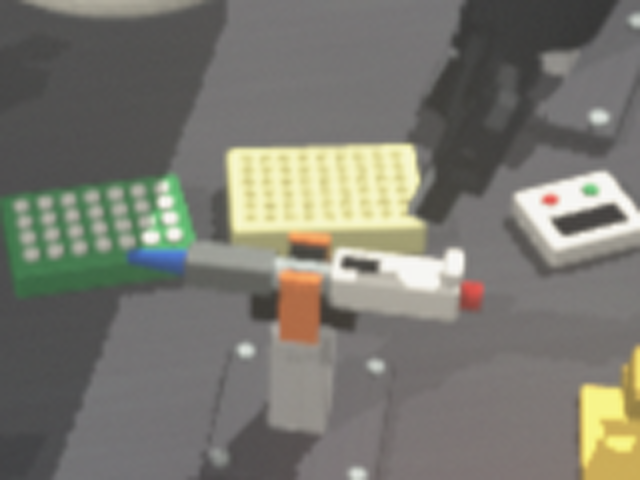

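Request:
move_arm([
  [0,0.07,1.5,0,0,0,-1],
  [0,0,2,0,0,0,-1],
  [0,0,2,0,0,0,-1],
  [0,0,2,0,0,0,-1],
  [0,0,1.5,0,0,0,-1],
  [0,0,0.7,0,0,0,-1],
  [0,0,0.3,0,0,0,-1],
  [0,0,0,0,0,0,-1],
  [0,0,0,0,0,0,-1],
], squeeze=110)

```text
time_s: 15.25
tcp_pos: [0.5701, 0.0566, 0.1063]
tcp_rot: [2.754, -0.487, -0.084]
wrist_force: [0.8, 0.3, 0.4]
grip_width: 1.0
```

Run:
```python
from h import *
o=show();T,Rh=handle_target(0);print(rowsto(o,T,Rh))
im,d,p=snap("wrist",9)
```

```text
t 15.25 q [ 0.265  0.526  1.727 -0.317  1.115  0.788] p [0.5701 0.0566 0.1063] F [0.8 0.3 0.4] g 1.0
(array([-0.04114506, -0.02502007,  0.07925084]), array([-0.00718672, -0.03593109, -0.14774335]))
```

View pics/wrist9.png

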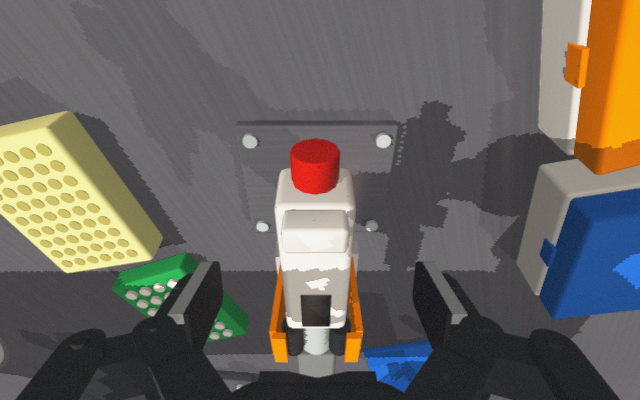

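View pics/tp8c.png

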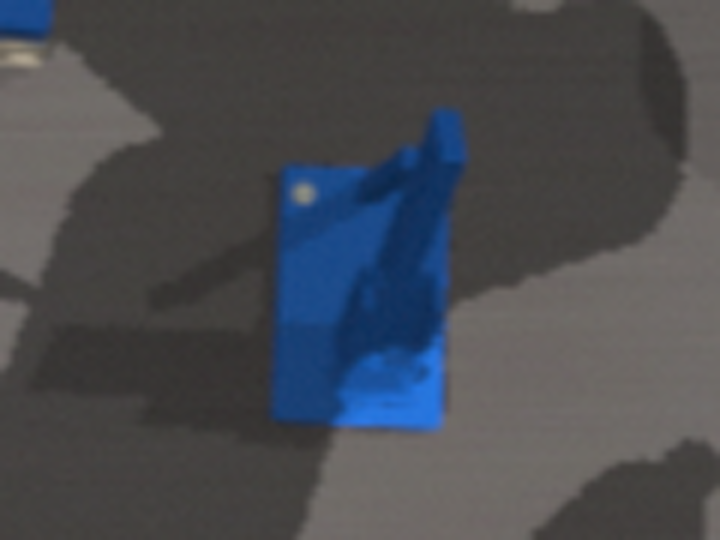

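Handle (col 316) sits between the pads, and the pads lie clear of the jaws. Close the grip.

Request:
move_arm([
  [0,0,0,0,0,0,1],
  [0,0,0,0,0,0,1],
  [0,0,0,0,0,0,1],
  [0,0,0,0,0,0,1],
  [0,0,0,0,0,0,1],
  [0,0,0,0,0,0,1],
  [0,0,0,0,0,0,1],
  [0,0,0,0,0,0,1],
], squeeze=110)

```text
time_s: 16.1
tcp_pos: [0.5697, 0.0565, 0.106]
tcp_rot: [2.754, -0.487, -0.085]
wrist_force: [-0.9, 1.4, 6.2]
grip_width: 0.289
```

Run:
```python
from h import *
o=show();snap("wrist",10)
Rt=R.from_rotvec(o["tcp_rot"]).as_matrix();Rp=clipRp()
rel=Rp.T@(o["tcp_pos"]-OC);print("rel",rel);np.savez("grasp2.npz",rel=rel,RT=Rp.T@Rt)
print("up in tool",Rt.T@[0,0,1.])
```

```text
t 16.1 q [ 0.265  0.526  1.727 -0.317  1.115  0.788] p [0.5697 0.0565 0.106 ] F [-0.9  1.4  6.2] g 0.289
rel [-0.02740274  0.00013551 -0.01398901]
up in tool [ 0.00095345  0.34221991 -0.9396194 ]
```

Request:
move_arm([
  [0,0.14,-0.38,0,0,0,1],
  [0,0.14,-0.38,0,0,0,1],
  [0,0.14,-0.38,0,0,0,1],
  [0,0.14,-0.38,0,0,0,1],
  [0,0.14,-0.38,0,0,0,1],
  [0,0.34,-0.94,0,0,0,1],
  [0,0.34,-0.94,0,0,0,1],
  [0,0.34,-0.94,0,0,0,1],
  [0,0.34,-0.94,0,0,0,1],
  [0,0.34,-0.94,0,0,0,1],
  [0,0.34,-0.94,0,0,0,1],
  [0,0.34,-0.94,0,0,0,1],
  [0,0.34,-0.94,0,0,0,1],
  [0,0,0,0,0,0,1],
  [0,0,0,0,0,0,1],
])

```text
time_s: 17.65
tcp_pos: [0.5695, 0.0565, 0.2059]
tcp_rot: [2.753, -0.487, -0.085]
wrist_force: [-0.0, 0.0, -2.5]
grip_width: 0.288
```

Run:
```python
from h import *
o=show();snap("wrist",11);snap("scene",11);snap("top",11)
a=cv2.imread("pics/wrist10.png");b=cv2.imread("pics/wrist11.png");cv2.imwrite("pics/w1011.png",np.hstack([a[100:400,200:440],b[100:400,200:440]]))
im=cv2.imread("pics/scene11.png");cv2.imwrite("pics/sc11c.png",cv2.resize(im[120:270,280:440],None,fx=4,fy=4,interpolation=cv2.INTER_CUBIC))
```

```text
t 17.65 q [ 0.265  0.408  1.66  -0.296  1.291  0.728] p [0.5695 0.0565 0.2059] F [-0.   0.  -2.5] g 0.288
```

View pics/w1011.png

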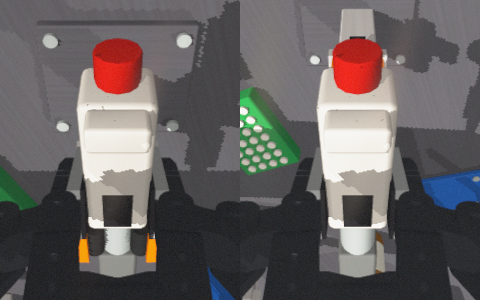

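View pics/sc11c.png

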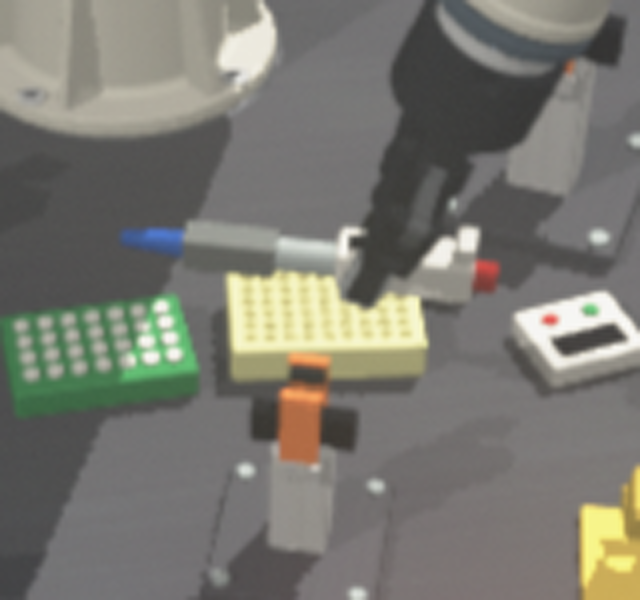

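Run:
```python
from h import *
_,_,pt=load("top");_,_,ps=load("scene")
zs=.0085
y1=(430.6,282.4);y2=(459.6,285.2);yt=(265,141.7)
b1=(203.5,297);b2=(232.9,294.5);bt=(410.7,152.3)
print("yel tri",tri(y1,ps,yt,pt),"ray s",ray(y1,ps,zs),ray(y2,ps,zs),"t",ray(yt,pt,zs))
print("blu tri",tri(b2,ps,bt,pt),"ray s",ray(b2,ps,zs),ray(b1,ps,zs),"t",ray(bt,pt,zs))
# screw centroids by mask in full-res
for n,boxes in(("scene",[(425,277,437,288),(454,280,466,291),(197,291,209,302),(227,289,239,300)]),("top",[(259,136,271,147),(405,147,416,158)])):
    im,_,p=load(n);g=im.astype(int);
    for u0,v0,u1,v1 in boxes:
        s=(g[v0:v1,u0:u1].max(2)-g[v0:v1,u0:u1].min(2));w=np.clip(np.median(s)-15-s,0,None).astype(float)
        v,u=np.mgrid[v0:v1,u0:u1];c=((u*w).sum()/w.sum(),(v*w).sum()/w.sum());print(n,np.round(c,2),ray(c,p,zs).round(4))
psi=np.radians(-16.8);h=np.array([np.cos(psi),np.sin(psi)])
print("yaw blue from screws",np.degrees(np.arctan2(*(ray(b2,ps,zs)-ray(b1,ps,zs))[[1,0]]))-90,"yel",np.degrees(np.arctan2(*(ray(y2,ps,zs)-ray(y1,ps,zs))[[1,0]]))-90)
```

```text
yel tri (array([0.67620504, 0.18217638, 0.00597428]), [np.float64(0.0012854654586235954), np.float64(0.0012854654586235933)]) ray s [0.678272   0.18254157 0.0085    ] [0.69705936 0.24374035 0.0085    ] t [0.67535106 0.18045432 0.0085    ]
blu tri (array([ 0.63511291, -0.25896561,  0.00544392]), [np.float64(0.0012096323905554682), np.float64(0.0012096323905553803)]) ray s [ 0.63805877 -0.25743841  0.0085    ] [ 0.63419214 -0.32150203  0.0085    ] t [ 0.63447206 -0.2594966   0.0085    ]
scene [428.55 282.13] [0.6767 0.1782 0.0085]
scene [462.4  284.57] [0.6964 0.2505 0.0085]
scene [199.54 295.79] [ 0.6293 -0.3302  0.0085]
scene [234.6  294.53] [ 0.6388 -0.2537  0.0085]
top [267.77 140.69] [0.6783 0.172  0.0085]
top [407.65 151.04] [ 0.6385 -0.2505  0.0085]
yaw blue from screws -3.4539519780034595 yel -17.065917685908147
```

```bash
cat >> h.py <<'E'
F=np.array([.5405,-.2840,.034]);PB=np.radians(-4.0)
def blue_target(n,s):
    g=np.load("grasp2.npz");rel=g["rel"].copy();rel[1]=0
    Rp=pipR(PB,-1);O=F-(.1+s)*Rp[:,0]+n*Rp[:,2];return O+Rp@rel,Rp@g["RT"]
E
python3 - <<'E'
from h import *
o=show();T,Rt=blue_target(.08,.01);print(T,rowsto(o,T,Rt),np.linalg.norm(rowsto(o,T,Rt)[1]));print("tool",Rt.round(3))
R0=R.from_rotvec(o["tcp_rot"]).as_matrix()
print("up in tool now",R0.T@[0,0,8.]);print("mv to (T+0,0,.05) in cur frame",R0.T@(T+[0,0,.06]-o["tcp_pos"])*100)
im=cv2.imread("pics/top11.png");cv2.imwrite("pics/tp11c.png",cv2.resize(im[120:220,260:400],None,fx=5,fy=5,interpolation=cv2.INTER_CUBIC))
E
```

```text
t 17.8 q [ 0.265  0.409  1.661 -0.296  1.291  0.728] p [0.5692 0.0564 0.2053] F [ 0.2 -0.2 -1.9] g 0.284
[ 0.55200608 -0.28480458  0.18599976] (array([10.08303622, 30.0027251 , 13.00581326]), array([51.22830914, 13.28173645, 76.00269807])) 92.61292724828162
tool [[-0.072 -0.764  0.641]
 [-0.997  0.056 -0.045]
 [-0.002 -0.643 -0.766]]
up in tool now [-2.88475979e-03  2.74441658e+00 -7.51453055e+00]
mv to (T+0,0,.05) in cur frame [10.08087265 32.06103753  7.36991535]
```

View pics/tp11c.png

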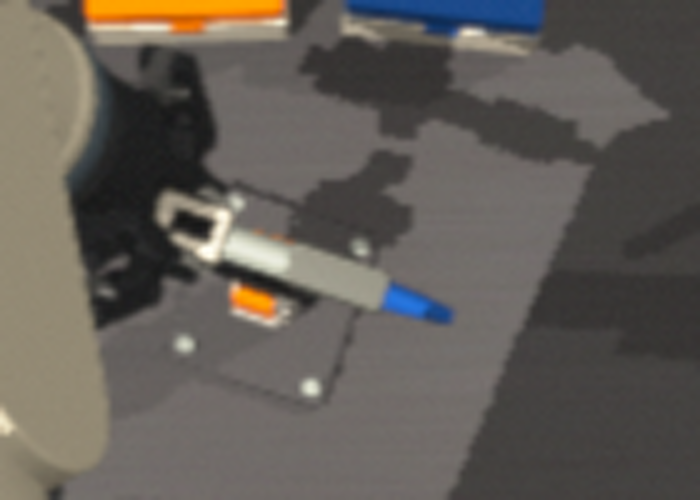

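Request:
move_arm([
  [0,0.69,-1.88,0,0,0,1],
  [1.01,3.14,0.93,0,0,0,1],
  [1.01,3.14,0.93,0,0,0,1],
  [1.01,3.14,0.93,0,0,0,1],
  [1.01,3.14,0.93,0,0,0,1],
  [1.01,3.14,0.93,0,0,0,1],
  [1.01,3.14,0.93,0,0,0,1],
  [1.01,3.14,0.93,0,0,0,1],
  [1.01,3.14,0.93,0,0,0,1],
  [1.01,3.14,0.93,0,0,0,1],
  [1.01,3.14,0.93,0,0,0,1],
  [0,0,0,0,0,0,1],
])

```text
time_s: 19.0
tcp_pos: [0.5516, -0.2887, 0.246]
tcp_rot: [2.751, -0.49, -0.086]
wrist_force: [0.9, 0.7, -0.9]
grip_width: 0.284
```

Run:
```python
from h import *
o=show();T,Rt=blue_target(.08,.01);print(T,rowsto(o,T+[0,0,.06],Rt))
g=np.load("grasp2.npz");_,_,ps=load("scene",11);_,_,pt=load("top",11)
Rp=clipRp();pred=np.array([.5693,.0565,.2056])-Rp@g["rel"]+.1*Rp[:,0]
print("nose tri",tri((310.8,179.2),ps,(350.4,183.2),pt),"pred",pred)
```

```text
t 19.0 q [-0.295  0.348  1.654 -0.379  1.186  0.21 ] p [ 0.5516 -0.2887  0.246 ] F [ 0.9  0.7 -0.9] g 0.284
[ 0.55200608 -0.28480458  0.18599976] (array([-0.09208702, -0.35505497, -0.13190851]), array([51.27652114, 13.18979476, 75.84584782]))
nose tri (array([ 0.52454492, -0.06264982,  0.2174955 ]), [np.float64(0.0010305008217725508), np.float64(0.0010305008217725451)]) pred [ 0.52580729 -0.06324916  0.21958901]
```

Request:
move_arm([
  [0,0,0,3.94,1.015,5.835,1],
  [0,0,0,3.94,1.015,5.835,1],
  [0,0,0,3.94,1.015,5.835,1],
  [0,0,0,3.94,1.015,5.835,1],
  [0,0,0,3.94,1.015,5.835,1],
  [0,0,0,3.94,1.015,5.835,1],
  [0,0,0,3.94,1.015,5.835,1],
  [0,0,0,3.94,1.015,5.835,1],
  [0,0,0,3.94,1.015,5.835,1],
  [0,0,0,3.94,1.015,5.835,1],
  [0,0,0,3.94,1.015,5.835,1],
  [0,0,0,3.94,1.015,5.835,1],
  [0,0,0,3.94,1.015,5.835,1],
  [0,0,0,0,0,0,1],
  [0,0,0,0,0,0,1],
])

```text
time_s: 20.5
tcp_pos: [0.5521, -0.2846, 0.2457]
tcp_rot: [-1.764, 1.886, -0.682]
wrist_force: [0.3, -0.7, -0.6]
grip_width: 0.286
```

```bash
sed -i 's/^F=.*;PB/F=np.array([.541,-.2845,.034]);PB/' h.py
python3 - <<'E'
from h import *
o=show();T,Rt=blue_target(.05,.015);print(T,rowsto(o,T,Rt))
snap("wrist",12);snap("scene",12);snap("top",12)
im=cv2.imread("pics/scene12.png");cv2.imwrite("pics/sc12c.png",cv2.resize(im[190:320,140:300],None,fx=4.5,fy=4.5,interpolation=cv2.INTER_CUBIC))
im=cv2.imread("pics/top12.png");cv2.imwrite("pics/tp12c.png",cv2.resize(im[120:220,360:480],None,fx=5,fy=5,interpolation=cv2.INTER_CUBIC))
E
```

```text
t 20.5 q [-0.686  0.13   2.098  0.911  0.491  0.222] p [ 0.5521 -0.2846  0.2457] F [ 0.3 -0.7 -0.6] g 0.286
[ 0.58091746 -0.2872913   0.17532989] (array([0.08289441, 2.28722102, 7.25502319]), array([0.15905612, 0.19678717, 0.26512793]))
```

View pics/wrist12.png

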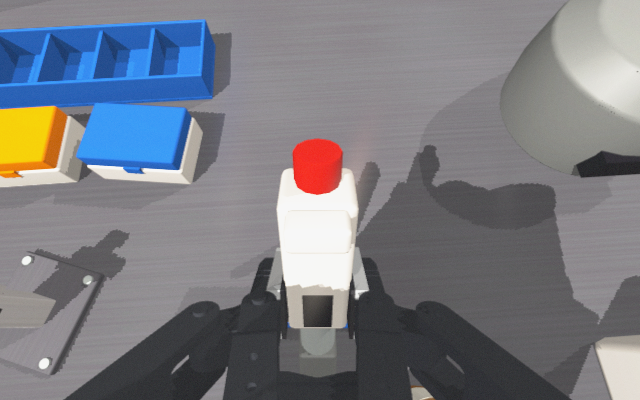

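View pics/sc12c.png

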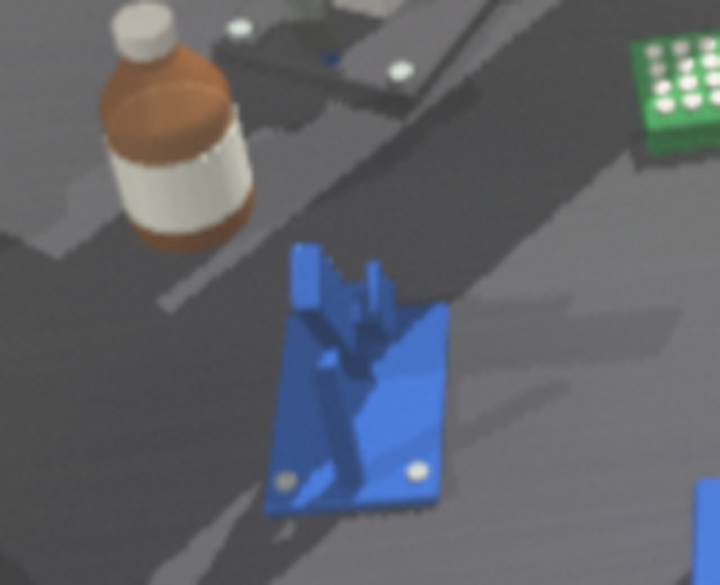

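View pics/tp12c.png

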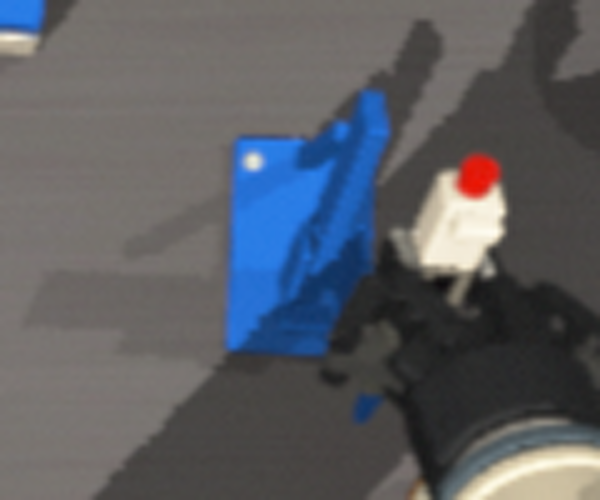

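Run:
```python
from h import *
_,_,ps=load("scene",12);_,_,pt=load("top",12)
h=np.array([np.cos(PB),np.sin(PB),0])
print("fin end tri",tri((207.8,244.4),ps,(434.2,138.8),pt),"pred(cam F)",F-[.0013,-.0006,0]+h*.0837+[0,0,.125])
print("corners L/R scene", tri((290/4.5+140,245/4.5+190),ps,(385/5+360,97/5+120),pt), tri((320/4.5+140,244/4.5+190),ps,(358/5+360,93/5+120),pt))
# yellow fin end same way: scene scA (622,187)/5+(330,195); top topA (150,78)/6+(220,110)
_,_,ps0=load("scene");_,_,pt0=load("top")
print("screw tri b",tri((417/4.5+140,471/4.5+190),ps,(254/5+360,161/5+120),pt))
# edges for yaw: base corners scene/top
print("yaw top left edge",[ray(q,pt,.008) for q in((235/5+360,138/5+120),(229/5+360,350/5+120))])
# knob compare
from plant import env
o=env.get_obs();g=np.load("grasp2.npz");Rt=R.from_rotvec(o["tcp_rot"]).as_matrix();Rp=Rt@g["RT"].T;O=o["tcp_pos"]-Rp@g["rel"]
K=O-.1*Rp[:,0];N=O+.1*Rp[:,0];print("knob pred",K,proj(K,pt),"meas",479/5+360,175/5+120,"nose",N,proj(N,pt),"meas",(367/5+360,410/5+120))
```

```text
fin end tri (array([ 0.6393262 , -0.28483853,  0.17079222]), [np.float64(0.0015662796181857982), np.float64(0.0015662796181857787)]) pred(cam F) [ 0.62319611 -0.28973862  0.159     ]
corners L/R scene (array([ 0.63774249, -0.2917917 ,  0.17032979]), [np.float64(0.001312939508782103), np.float64(0.0013129395087822205)]) (array([ 0.63996686, -0.27827089,  0.17080313]), [np.float64(0.0016060177546899429), np.float64(0.0016060177546898273)])
screw tri b (array([ 0.63542528, -0.25940352,  0.00532144]), [np.float64(0.0011110899927595718), np.float64(0.0011110899927595332)])
yaw top left edge [array([ 0.64906738, -0.24894718,  0.008     ]), array([ 0.52097967, -0.24158466,  0.008     ])]
knob pred [ 0.57729434 -0.28663397  0.31649387] [456.43187094 152.55864584] meas 455.8 155.0 nose [ 0.47736066 -0.28041068  0.14336233] [432.20651295 202.43852353] meas (433.4, 202.0)
```

Request:
move_arm([
  [0,0,0,0.16,0.2,0.26,1],
  [0.02,0.46,1.45,0,0,0,1],
  [0.02,0.46,1.45,0,0,0,1],
  [0.02,0.46,1.45,0,0,0,1],
  [0.02,0.46,1.45,0,0,0,1],
  [0,0.46,1.45,0,0,0,1],
  [0,0,0,0,0,0,1],
  [0,0,0,0,0,0,1],
])

```text
time_s: 21.45
tcp_pos: [0.5815, -0.2879, 0.1759]
tcp_rot: [-1.754, 1.891, -0.687]
wrist_force: [-0.2, 0.4, -1.6]
grip_width: 0.284
```

Run:
```python
from h import *
o=show();T,Rt=blue_target(.05,.015);print(rowsto(o,T,Rt));print(rowsto(o,blue_target(.015,.012)[0],Rt)[0],rowsto(o,blue_target(.0,.012)[0],Rt)[0])
snap("wrist",13);snap("scene",13);snap("top",13)
im=cv2.imread("pics/scene13.png");a=cv2.resize(im[190:320,160:270],None,fx=4.5,fy=4.5,interpolation=cv2.INTER_CUBIC)
im=cv2.imread("pics/top13.png");b=cv2.resize(im[110:210,390:460],None,fx=4.3,fy=5.85,interpolation=cv2.INTER_CUBIC)
cv2.imwrite("pics/c13.png",np.hstack([a,cv2.resize(b,(300,a.shape[0]))]))
```

```text
t 21.45 q [-0.649  0.282  2.109  1.226  0.383 -0.089] p [ 0.5815 -0.2879  0.1759] F [-0.2  0.4 -1.6] g 0.284
(array([-0.05309367,  0.08670782, -0.00041454]), array([-0.11906548, -0.04409944, -0.14307453]))
[-0.06057537 -0.82211501  3.39281181] [-0.06436894 -1.33250834  4.8033026 ]
```

View pics/wrist13.png

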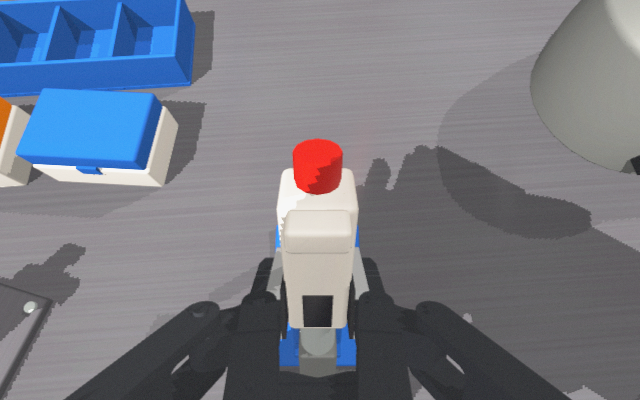

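View pics/c13.png

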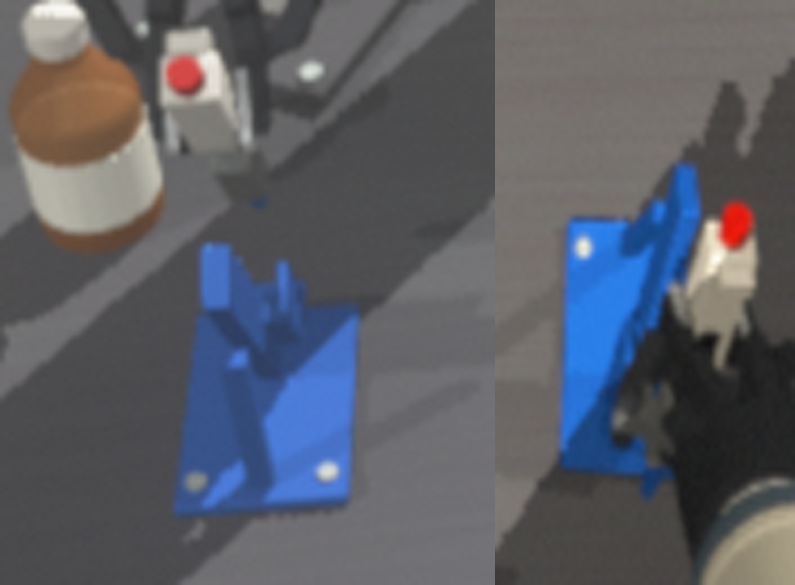

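Request:
move_arm([
  [-0.06,0,0,-0.1,0,-0.14,1],
  [0,-0.16,0.68,0,0,0,1],
  [0,-0.16,0.68,0,0,0,1],
  [0,-0.16,0.68,0,0,0,1],
  [0,-0.17,0.68,0,0,0,1],
  [0,-0.17,0.67,0,0,0,1],
  [0,0,0,0,0,0,1],
  [0,0,0,0,0,0,1],
])

```text
time_s: 22.4
tcp_pos: [0.6094, -0.2892, 0.1548]
tcp_rot: [-1.757, 1.89, -0.687]
wrist_force: [-0.9, 0.2, -1.2]
grip_width: 0.288
```

Run:
```python
from h import *
o=show();print(rowsto(o,*blue_target(.015,.012)));Rt=R.from_rotvec(o["tcp_rot"]).as_matrix();print("to n=0",rowsto(o,blue_target(.0,.012)[0],Rt)[0],"tool per cm -n",Rt.T@-pipR(PB,-1)[:,2],"downslope",Rt.T@pipR(PB,-1)[:,0])
snap("wrist",14)
```

```text
t 22.4 q [-0.615  0.35   2.073  1.305  0.352 -0.149] p [ 0.6094 -0.2892  0.1548] F [-0.9  0.2 -1.2] g 0.288
(array([ 0.00547991, -0.04643012, -0.02220023]), array([-0.01516064, -0.0484302 , -0.02464153]))
to n=0 [ 0.00263765 -0.55938611  1.38736284] tool per cm -n [-0.00189484 -0.34197066  0.93970872] downslope [0.00259697 0.93970555 0.34197475]
```

View pics/wrist14.png

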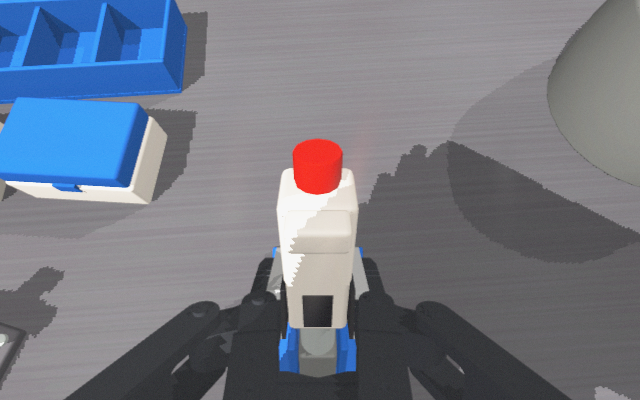

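Request:
move_arm([
  [0,-0.1,0.28,0,0,0,1],
  [0,-0.1,0.28,0,0,0,1],
  [0,-0.1,0.28,0,0,0,1],
  [0,-0.07,0.19,0,0,0,1],
  [0,-0.07,0.19,0,0,0,1],
  [0,0,0,0,0,0,1],
  [0,0,0,0,0,0,1],
])

```text
time_s: 23.15
tcp_pos: [0.6206, -0.2902, 0.1486]
tcp_rot: [-1.757, 1.89, -0.688]
wrist_force: [0.9, -0.1, -0.9]
grip_width: 0.283
```

Run:
```python
from h import *
o=show();print(rowsto(o,*blue_target(0,.012)));print(o["wrist_torque"])
Rp=pipR(PB,-1);print("F in pip",Rp.T@o["wrist_force"],"n,s",)
```

```text
t 23.15 q [-0.603  0.372  2.056  1.326  0.343 -0.162] p [ 0.6206 -0.2902  0.1486] F [ 0.9 -0.1 -0.9] g 0.283
(array([-0.01538426, -0.09668993,  0.19524811]), array([-0.04140885, -0.06971605, -0.02245136]))
[ 0.05006067  0.41963153 -0.01894097]
F in pip [ 0.31160971  0.06289399 -1.2621567 ] n,s
```

Request:
move_arm([
  [0,-0.035,0.095,0,0,0,1],
  [0,-0.035,0.095,0,0,0,1],
  [0,0,0,0,0,0,1],
])

```text
time_s: 23.45
tcp_pos: [0.622, -0.2904, 0.148]
tcp_rot: [-1.756, 1.89, -0.688]
wrist_force: [-7.2, 1.2, 6.0]
grip_width: 0.281
```

Request:
move_arm([
  [0,-0.035,0.095,0,0,0,1],
  [0,0,0,0,0,0,1],
])

```text
time_s: 23.65
tcp_pos: [0.6221, -0.2904, 0.1479]
tcp_rot: [-1.756, 1.891, -0.688]
wrist_force: [-21.1, 3.7, 18.3]
grip_width: 0.287
```

Request:
move_arm([
  [0,0.06,-0.17,0,0,0,1],
  [0,0.28,0.1,0,0,0,1],
  [0,0.28,0.1,0,0,0,1],
  [0,0.28,0.1,0,0,0,1],
  [0,0,0,0,0,0,1],
])

```text
time_s: 24.15
tcp_pos: [0.6168, -0.2898, 0.1395]
tcp_rot: [-1.757, 1.891, -0.686]
wrist_force: [0.4, -0.6, -1.8]
grip_width: 0.283
```

Run:
```python
from h import *
o=show();Rp=pipR(PB,-1)
print(rowsto(o,*blue_target(0,0)));print("F in pip",Rp.T@o["wrist_force"])
T=blue_target(0,0)[0];print("pip-frame residual (mm) x=downslope remaining,z",Rp.T@(T-o["tcp_pos"])*1000)
```

```text
t 24.15 q [-0.607  0.385  2.067  1.385  0.34  -0.228] p [ 0.6168 -0.2898  0.1395] F [ 0.4 -0.6 -1.8] g 0.283
(array([0.00379337, 0.15129896, 0.15392062]), array([ 0.01382823, -0.04914997, -0.05093172]))
F in pip [ 1.31346479  0.52862299 -1.28066256]
pip-frame residual (mm) x=downslope remaining,z [ 1.94871713  0.03395689 -0.92794434]
```

Nose about 2 mm from the foot by my estimate; creep down until contact.

Request:
move_arm([
  [0,0.094,0.034,0,0,0,1],
  [0,0.094,0.034,0,0,0,1],
  [0,0,0,0,0,0,1],
])

```text
time_s: 24.45
tcp_pos: [0.6162, -0.2899, 0.1385]
tcp_rot: [-1.757, 1.89, -0.687]
wrist_force: [0.1, 1.0, -2.4]
grip_width: 0.285
```

Request:
move_arm([
  [0,0.094,0.034,0,0,0,1],
  [0,0.094,0.034,0,0,0,1],
  [0,0,0,0,0,0,1],
])

```text
time_s: 24.75
tcp_pos: [0.616, -0.2901, 0.1379]
tcp_rot: [-1.756, 1.889, -0.689]
wrist_force: [2.4, 0.2, 4.8]
grip_width: 0.285
```

Request:
move_arm([
  [0,-0.06,0.03,0,0,0,1],
  [0,0,0,0,0,0,1],
  [0,0,0,0,0,0,-1],
  [0,0,0,0,0,0,-1],
  [0,0,0,0,0,0,-1],
  [0,0,0,0,0,0,-1],
  [0,0,0,0,0,0,-1],
  [0,0,0,0,0,0,-1],
  [0,0,0,0,0,0,-1],
  [0,0,0,0,0,0,-1],
])

```text
time_s: 25.75
tcp_pos: [0.6159, -0.2899, 0.1371]
tcp_rot: [-1.756, 1.89, -0.688]
wrist_force: [0.4, 0.1, -0.3]
grip_width: 1.0
```

Run:
```python
from h import *
o=show();snap("wrist",15)
```

```text
t 25.75 q [-0.609  0.388  2.07   1.407  0.34  -0.252] p [ 0.6159 -0.2899  0.1371] F [ 0.4  0.1 -0.3] g 1.0
```

View pics/wrist15.png

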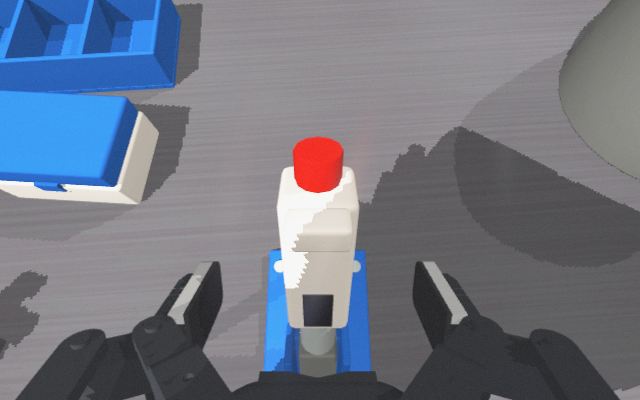

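Request:
move_arm([
  [0,0,-0.7,0,0,0,-1],
  [0,0,-1.5,0,0,0,-1],
  [0,0,-2,0,0,0,-1],
  [0,0,-2,0,0,0,-1],
  [0,0,-2,0,0,0,-1],
  [0,0,-2,0,0,0,-1],
  [0,0,-2,0,0,0,-1],
  [0,0,-2,0,0,0,-1],
  [0,0,-1,0,0,0,-1],
  [0,0,0,0,0,0,-1],
  [0,0,0,0,0,0,-1],
  [0,0,0,0,0,0,-1],
])

```text
time_s: 27.0
tcp_pos: [0.5185, -0.2827, 0.2527]
tcp_rot: [-1.757, 1.891, -0.686]
wrist_force: [0.2, -0.1, -0.3]
grip_width: 1.001
```

Run:
```python
from h import *
o=show();im,d,p=snap("wrist",16);ims,_,ps=snap("scene",16);imt,_,pt=snap("top",16)
a=cv2.resize(ims[180:310,160:270],None,fx=4.5,fy=4.5,interpolation=cv2.INTER_CUBIC)
b=cv2.resize(imt[110:210,390:460],(400,585),interpolation=cv2.INTER_CUBIC);c=np.hstack([a,b]);cv2.imwrite("pics/c16.png",cv2.resize(c,(800,int(c.shape[0]*800/c.shape[1]))) if c.shape[1]>800 else c)
print(c.shape)
h=np.array([np.cos(PB),np.sin(PB),0]);top=F+.2*(h*.5+[0,0,.866])
for n,q in(("w",p),("s",ps),("t",pt)): print(n,"top pt",proj(top,q),"foot",proj(F,q),"F cam-bias top",proj(top-[.0013,-.0006,.002],q))
```

```text
t 27.0 q [-0.733  0.074  2.145  0.915  0.522  0.19 ] p [ 0.5185 -0.2827  0.2527] F [ 0.2 -0.1 -0.3] g 1.001
(585, 895, 3)
w top pt [318.0230864  107.43584199] foot [318.12392625 276.99057579] F cam-bias top [317.33919892 110.5814115 ]
s top pt [202.14739604 232.22342997] foot [218.59628633 256.4521555 ] F cam-bias top [202.64400651 232.47120955]
t top pt [441.84333402 134.96847722] foot [422.23052711 182.24526257] F cam-bias top [441.36537109 135.67846287]
```

View pics/wrist16.png

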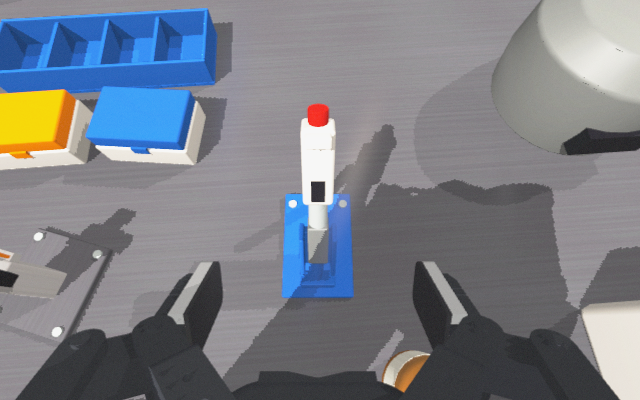

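View pics/c16.png

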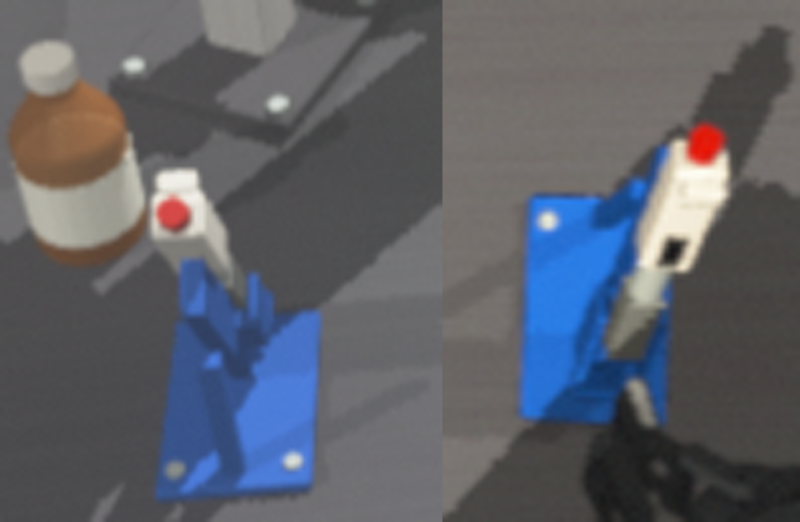

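View pics/scene16.png

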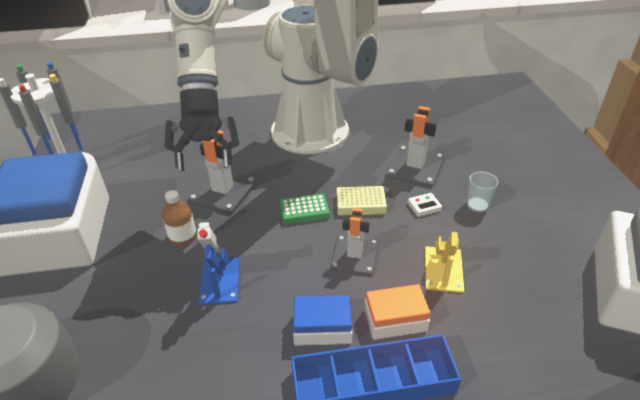

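Run:
```python
from plant import env
print(env.get_obs()["time_s"]);print(env.close_job())
```

```text
27.15
the job is handed in; nothing more can be done
None
```

I turned the pipette over and handed the job in at 27.15 s. I took it from the yellow rest by its grey grip and snapped it level into the smallest clip. I let go there and took it again by the white handle. I then lowered it nose down into the blue rest until the fin and then the foot gave a contact force, released it and backed away.

**Last checks**
- **Knob end:** it appears within about 2 px of the predicted top point in both the scene and overhead views. The nose on the foot was confirmed by contact force, about where I had estimated; that end is hidden in the scene view.
- **Robot:** the gripper is fully open, the wrist force is close to zero and the fingers are clear of everything.
- **Bench:** the other things look unmoved in the scene view. I checked them by eye only.

**Disagreements**
- **Cameras:** the scene and overhead cameras differed from the robot's own positions by about 1 to 3 mm. I corrected for this with the wrist camera and by contact force.
- **Fin end:** one triangulated point on the blue fin's end came out about 15 mm off. I put this down to mismatched corners and rejected it, because the depth data and base screws agreed on the position I used.

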